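# Set up the slide-staining jars and load the carriers

### The arm

A 7-joint arm with a two-finger parallel gripper is mounted at the origin on the work surface. World frame = base frame: x ahead of the robot, y to its left, z up, the work surface at z = 0. Lengths are in m, angles in rad, forces in N, time in s.
With the tool pointing down it reaches from about 0.4 to 0.85 m from the base axis. Payload 10.4 kg.
Tool frame: the origin (TCP) lies between the finger pads; the fingertips stand 19 mm ahead of it and the grasp point (between the pads) is the TCP; z points along the fingers, x is the direction in which the jaws open and shut, and the axes are right-handed (so a half turn about z gives the same grasp; the last joint's range is limited). The gripper opens to 87 mm and grips with 3 to 60 N. Pads are 19 mm wide; open, the fingers measure 117 mm over their backs; the gripper's body (75 mm by 190 mm) begins 51 mm behind the grasp point.
Start: joints at [1.131, 0.332, -0.065, 1.46, 0.022, 1.35, -0.088], TCP at [0.253, -0.572, 0.242] pointing down, gripper open.
Joint ranges: [-2.6, 2.6], [-0.5, 2.12], [-1.47, 1.34], [0.16, 2.42], [-1.27, 4.41], [0.06, 2.06], [-2.6, 2.6]. Speed limits (rad/s): [2.22, 2.22, 2.79, 2.79, 3.14, 3.14, 3.14].

### API

Orientations are given as a unit quaternion [x, y, z, w].
In Python, from bench import * gives the robot as it stands.
- The arm moves only by the tool step_arm, never from a script. Its argument "commands" is a list of rows, each a list of 6 numbers: the shift along the tool's x, y, z in m, then the turn, a rotation vector about the tool's x, y, z in rad. In form: [[tx, ty, tz, rx, ry, rz], ...]. A call has 1 to 12 rows; each row shifts and turns the commanded pose from where the row before left it, along the tool's axes as they then stand; what a row does not reach is not made up. A row lasts 1/10 s, in which the tool goes at most 50 mm and 8.59 degrees, less where a joint would pass 70% of its speed; a pose out of reach is approached as far as the arm can. A call with a gripper value outside its range is refused whole. "gripper" is the opening, from 0 (shut) to 1 (fully open), set as the call begins (left out, the last holds). The fingers move at their own pace and stop on an object; "grip_force" is the grip in N (left out, the last holds). Time passes only in rows, so rows that do not move let the fingers close. It gives the time, the measured TCP pose, the force and the opening at its end, in the units of the state.
- read_state(): the state, without advancing time (a new reading comes with each control period).
- camera(name): name is "scene" or "top" or "wrist"; returns the picture (420x560x3 uint8, red, green, blue); there is no depth.
- get_calibration(name): a dict with "fx", "fy", "cx", "cy" (pixels), "R" (3x3) and "t" (3): a world point X has camera coordinates R X + t. Camera axes: x right, y down, z forward; pixel columns grow to the right and rows downward; lengths in m; the calibration is good to about 2 mm. A picture is of the moment at which its call begins: read the wrist's pose just before it. get_calibration takes no time and is no camera call; for the wrist camera it gives the pose at the moment of the call.
- close_job(): hands the job in, once; it reports no verdict.
The state is a dict: "time": time; "joint_positions": joint angles; "joint_vel": joint speeds; "joint_torque": joint torques, N m; "ee_pos": TCP position; "eef_rot": TCP orientation; "ft_force": force on the tool from outside, world axes, zero at the start; "torque": the same for the moment, N m; "width": finger opening in m.
Only numpy, scipy, OpenCV 4.12 (cv2) and the standard library are available. Lean on these libraries where they do the work, as an engineer would, in place of code of your own. Each camera call takes 0.05 s, during which the arm holds its last target. There are 200 camera calls.

### The job

The two white staining jars were rinsed and left upside down to drain: turn both the right way up and stand one in each bay of the steel jar stand. Once both jars are standing there, move every slide carrier from the loading rack into the jars, sliding each upright down a pair of grooves until it rests on the jar's floor, one carrier to a pair. The carriers hold glass slides, so never let one drop; leave the bottles and the other things on the bench where they are.

Things in the scene. Friction and masses are not known exactly. Their poses are not given: they have to be found in the camera images.
- jar1: White plastic staining jar, an open-topped rectangular box 72 mm (x) by 60 mm (y) by 88 mm (z), 0.17 kg, walls 4 mm, floor 5 mm thick. Origin: centre of the outside of its closed bottom; z points out of the mouth, so as it starts, upside down, z points down and the origin is 88 mm above the bench. It rests steadily on its bottom, mouth or any side. Grooves inside: see the groove points.
- jar2: The second staining jar, the same in every way as jar1. Both start upside down on a dark drain mat (flush with the bench) on the robot's left, one nearer and one farther, with room on the mat to lay a jar on its side. A tissue box, 75 mm high, stands beyond the mat at the bench's far edge.
- stand: Steel stand fixed to the bench, 100 mm (x) by 262 mm (y), two bays along its y. Origin: centre of its underside. Each bay: a floor 4 mm above the bench inside flared lips on all four sides, rising to 37 mm above the bench; inside it is 66 mm along x and 78 mm along y at the floor, 6 mm wider at the lips' top, so a jar fits with its 72 mm side along the stand's y, either way round.
- bay0 (a point): Centre of the floor of the bay at the stand's y = -70 mm (4 mm above the bench); axes as the stand's. A jar standing home has its origin here.
- bay1 (a point): Centre of the floor of the bay at the stand's y = +70 mm (4 mm above the bench); axes as the stand's.
- rack: Pale plastic loading rack fixed to the bench, 150 mm (x) by 84 mm (y) by 28 mm high. Origin: centre of its underside. Four slots 34 mm apart along its x (at x = -51, -17, 17 and 51 mm), each 64 mm long in y, 11 mm wide in x, 22 mm deep, floor 6 mm above the bench. A carrier stands in two to four of them.
- jar1_groove0 (a point): Point on the inside floor of jar1, 5 mm above its origin, in the pair of upright grooves at the jar's y = -13 mm (axes as the jar's). The grooves are 11 mm wide in y, between ribs 9 mm long on the two end walls (64 mm apart in x), with rounded lead-ins just below the rim. A carrier fully home has its origin here and its width along the jar's x, either way round.
- jar1_groove1 (a point): Point on the inside floor of jar1, 5 mm above its origin, in the pair of upright grooves at the jar's y = +13 mm (axes as the jar's). The grooves are 11 mm wide in y, between ribs 9 mm long on the two end walls (64 mm apart in x), with rounded lead-ins just below the rim. A carrier fully home has its origin here and its width along the jar's x, either way round.
- jar2_groove0 (a point): Point on the inside floor of jar2, 5 mm above its origin, in the pair of upright grooves at the jar's y = -13 mm (axes as the jar's). The grooves are 11 mm wide in y, between ribs 9 mm long on the two end walls (64 mm apart in x), with rounded lead-ins just below the rim. A carrier fully home has its origin here and its width along the jar's x, either way round.
- jar2_groove1 (a point): Point on the inside floor of jar2, 5 mm above its origin, in the pair of upright grooves at the jar's y = +13 mm (axes as the jar's). The grooves are 11 mm wide in y, between ribs 9 mm long on the two end walls (64 mm apart in x), with rounded lead-ins just below the rim. A carrier fully home has its origin here and its width along the jar's x, either way round.
- carrier1: Grey slide carrier with two glass slides: a flat frame 58 mm wide (x), 8 mm thick (y), 80 mm high, with a grip tab 36 mm wide, 8 mm thick, 36 mm high centred on top (116 mm in all); 60 g. Origin: centre of its underside, z up along the frame. Starts upright in a rack slot, width along the rack's y. Fully home in a jar, its tab stands 33 mm above the rim. May be absent.
- carrier2: Another slide carrier, the same as carrier1. May be absent.
- carrier3: Another slide carrier, the same as carrier1. May be absent.
- carrier4: Another slide carrier, the same as carrier1. May be absent.
- stain_bottle: Amber glass bottle with black cap, 56 mm across, 135 mm tall; origin at its underside. Bystander.
- dropper: Small white plastic bottle, 36 mm across, 85 mm tall; origin at its underside. Bystander.
- slide_box: Grey slide storage box 85 by 165 by 30 mm; origin at its underside. Bystander.
- timer: Flat white timer 62 by 62 by 16 mm; origin at its underside. Bystander.
- marker: Black marker pen 110 mm long, 11 mm thick, lying; origin at the middle of its underside. Bystander.
- forceps: Steel forceps 130 mm long, lying flat; origin at the middle of its underside. Bystander.
Mind the look-alikes: they are no part of the job. What is shaped like the jar1 but blue or pink is not meant. Leave any yellow look-alike of the jar2 alone.

How it is judged:
On the way, in this order (a step that is already met when the one before it is completed fails the run):
1. both jars stand the right way up in the two bays of the stand (angle between each of jar1, jar2's own z axis and vertical below 0.06 rad and (distance between jar1 and bay0 below 0.009 m or distance between jar1 and bay1 below 0.009 m) and (distance between jar2 and bay0 below 0.009 m or distance between jar2 and bay1 below 0.009 m)), for 0.2 s.
2. every carrier present stands fully home in a pair of grooves ((distance between carrier1 and jar1_groove0 below 0.008 m or distance between carrier1 and jar1_groove1 below 0.008 m or distance between carrier1 and jar2_groove0 below 0.008 m or distance between carrier1 and jar2_groove1 below 0.008 m) and angle between each of carrier1, carrier2, carrier3, carrier4's own z axis and vertical below 0.08 rad and (distance between carrier2 and jar1_groove0 below 0.008 m or distance between carrier2 and jar1_groove1 below 0.008 m or distance between carrier2 and jar2_groove0 below 0.008 m or distance between carrier2 and jar2_groove1 below 0.008 m) and (distance between carrier3 and jar1_groove0 below 0.008 m or distance between carrier3 and jar1_groove1 below 0.008 m or distance between carrier3 and jar2_groove0 below 0.008 m or distance between carrier3 and jar2_groove1 below 0.008 m) and (distance between carrier4 and jar1_groove0 below 0.008 m or distance between carrier4 and jar1_groove1 below 0.008 m or distance between carrier4 and jar2_groove0 below 0.008 m or distance between carrier4 and jar2_groove1 below 0.008 m)), for 0.2 s.
At the end, for the whole second after the job is handed in: Both jars stand the right way up (within 0.06 rad) in the bays, each origin within 9 mm of a bay's centre; every carrier present is upright (within 0.08 rad) with its origin within 8 mm of a groove pair's floor point; all at rest (all of step 1 and all of step 2 and linear speed of each of jar1, jar2, carrier1, carrier2, carrier3, carrier4 below 0.02 m/s); the robot touches nothing.
It fails at once if a carrier falls out of the fingers: faster than 0.6 m/s, a drop of about 2 cm, with its foot still over 35 mm above the bench ((linear speed of carrier1 above 0.6 m/s and height (world z) of carrier1 above 0.035 m and contact force between carrier1 and the fingers below 0.05 N) or (linear speed of carrier2 above 0.6 m/s and height (world z) of carrier2 above 0.035 m and contact force between carrier2 and the fingers below 0.05 N) or (linear speed of carrier3 above 0.6 m/s and height (world z) of carrier3 above 0.035 m and contact force between carrier3 and the fingers below 0.05 N) or (linear speed of carrier4 above 0.6 m/s and height (world z) of carrier4 above 0.035 m and contact force between carrier4 and the fingers below 0.05 N)).
It fails at once if a bottle, box or other bystander is pushed more than 4 cm or knocked over (distance of any of stain_bottle, dropper, slide_box, timer, marker, forceps from where it was at the start of the episode above 0.04 m or angle between any of stain_bottle, dropper's own z axis and vertical above 0.6 rad).
Of carrier1, carrier2, carrier3, carrier4 only 2 to 4 are there at a start; the rules pass over those that are not, and their reading is None.
At some moment in a run one of jar1, jar2 may be knocked a few centimetres aside while the robot is not near it.
It also fails if it takes over 210 s, if anything falls off the work surface, if the arm or the gripper's body presses on something with over 40 N, if the wrist force passes 120 N, or if a joint passes its speed limit or range.

## Working session

There is one attempt and no reset: what is moved stays moved. The work goes in short steps, Python scripts to look and compute and a tool call to move; the robot and the scene stay as the last step left them, time stands still between calls to the robot, and variables do not carry over. Pictures are saved under pics/ and viewed, on a budget of 14 in all, crops included, one or two more only if the job needs it, and the job is handed in when it is done.

Besides the shell and the picture viewer there is one more tool, called after "Emit:" in YAML: its name, and indented under it one key for each argument. step_arm: Moves the arm, as the interface text tells. Its arguments: {"type":"object","properties":{"commands":{"type":"array","items":{"type":"array","items":{"type":"number"}}},"gripper":{"type":"number"},"grip_force":{"type":"number"}},"required":["commands"]}

```bash
ls; mkdir -p pics
python3 - <<'E'
from bench import *
import cv2,numpy as np
for n in ("scene","top"):
    im=camera(n); cv2.imwrite(f"pics/{n}0.png",cv2.cvtColor(im,cv2.COLOR_RGB2BGR))
    c=get_calibration(n); print(n,{k:np.round(v,4).tolist() for k,v in c.items()})
print(read_state())
E
```

```text
pics
scene {'fx': 492.1415, 'fy': 492.1415, 'cx': 270.7642, 'cy': 214.0692, 'R': [[0.5257, 0.8506, -0.0094], [0.5828, -0.3682, -0.7244], [-0.6197, 0.3754, -0.6893]], 't': [-0.3426, -0.2084, 1.5368]}
top {'fx': 439.2685, 'fy': 439.2685, 'cx': 279.9236, 'cy': 213.6195, 'R': [[-0.0114, -0.9997, 0.0202], [-0.994, 0.0091, -0.1094], [0.1092, -0.0213, -0.9938]], 't': [0.0696, 0.5323, 1.0862]}
{'time': 0.1, 'joint_positions': array([ 1.13141615,  0.3327868 , -0.06469621,  1.4608509 ,  0.0216136 ,
        1.34990452, -0.08850265]), 'joint_vel': array([-3.45539319e-04, -6.37967748e-04,  4.18899403e-05, -2.03038429e-03,
        8.05952484e-04,  1.17483197e-03,  8.50270590e-04]), 'joint_torque': array([ 8.52748963e-04, -6.24543786e+01,  2.43075838e-02, -3.90721357e+01,
       -6.13968750e-02,  3.65353434e-02, -1.86078459e-07]), 'ee_pos': array([ 0.2528731 , -0.57120823,  0.24085021]), 'eef_rot': array([ 8.38102704e-01, -5.45512112e-01, -5.44051307e-04, -3.11368561e-04]), 'ft_force': array([ 0.00161362,  0.62348183, -0.09354784]), 'torque': array([ 0.01360802,  0.04546614, -0.0077039 ]), 'width': 0.0869544304533085}
```

View pics/scene0.png

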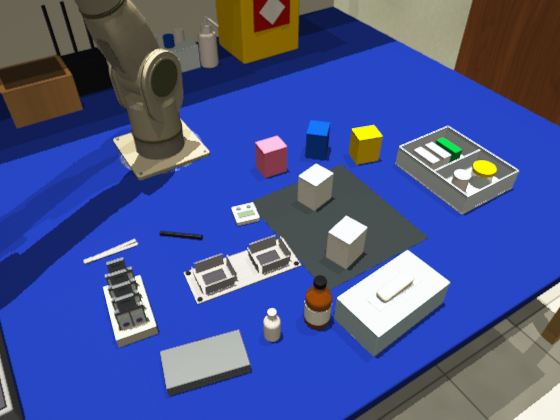

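View pics/top0.png

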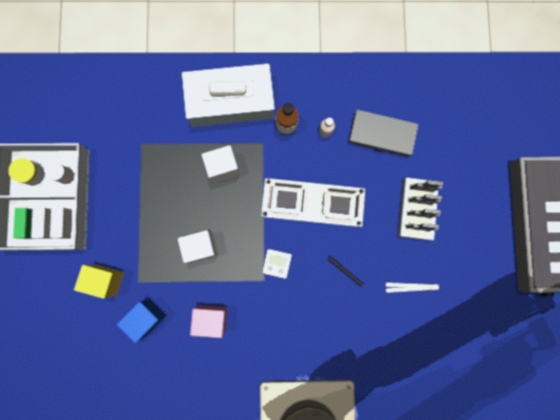

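The top view shows two white jars at (220,161) and (196,246) on the dark mat. The blue (140,320), pink (208,322) and yellow (97,281) look-alikes are off the mat, so the white ones are meant. The stand is at (313,202) and the rack at (420,209). I'll enlarge these to confirm and to count the carriers.

```bash
cat > h.py <<'E'
from bench import *
import cv2,numpy as np
from scipy.spatial.transform import Rotation as Rn
def bp(c,u,v,z):
    d=c['R'].T@np.array([(u-c['cx'])/c['fx'],(v-c['cy'])/c['fy'],1]); o=-c['R'].T@c['t']
    return o+d*(z-o[2])/d[2]
def pj(c,X):
    p=np.asarray(X)@np.array(c['R']).T+c['t']; return np.c_[c['fx']*p[:,0]/p[:,2]+c['cx'],c['fy']*p[:,1]/p[:,2]+c['cy']]
def cal(n):
    c=get_calibration(n); c['R']=np.array(c['R']);c['t']=np.array(c['t']); return c
def snap(n,f):
    c=cal(n); im=cv2.cvtColor(camera(n),cv2.COLOR_RGB2BGR); cv2.imwrite('pics/'+f,im); return c,im
def st():
    s=read_state(); print('t',round(s['time'],2),'p',np.round(s['ee_pos'],4),'q',np.round(s['eef_rot'],4),'w',round(s['width'],4),'f',np.round(s['ft_force'],1),'j',np.round(s['joint_positions'],2)); return s
E
python3 - <<'E'
from h import *
t=cv2.imread('pics/top0.png'); s=cv2.imread('pics/scene0.png')
a=cv2.resize(t[140:290,130:280],(400,400),interpolation=cv2.INTER_CUBIC)
b=cv2.resize(t[170:245,390:465],(400,400),interpolation=cv2.INTER_CUBIC)
d=cv2.resize(s[250:350,80:180],(400,400),interpolation=cv2.INTER_CUBIC)[:200+200]
e=cv2.resize(t[170:235,258:370],(400,232),interpolation=cv2.INTER_CUBIC)
top=np.hstack([a,b]); bot=np.hstack([d,np.vstack([e,np.zeros((168,400,3),np.uint8)])])
cv2.imwrite('pics/crop1.png',cv2.resize(np.vstack([top,bot]),(600,600)))
c=cal('top')
# jar top faces
hsv=cv2.cvtColor(t,cv2.COLOR_BGR2HSV)
m=((hsv[...,2]>200)&(hsv[...,1]<40)).astype(np.uint8)
n,l,sta,cen=cv2.connectedComponentsWithStats(m)
for i in range(1,n):
    if sta[i,4]>150 and 100<cen[i,1]<300:
        pts=np.argwhere(l==i)[:,::-1].astype(np.float32)
        P=np.array([bp(c,u,v,0.088)[:2] for u,v in pts]).astype(np.float32)
        r=cv2.minAreaRect(P); print(np.round(cen[i]),sta[i,4],np.round(P.mean(0),4),np.round(r[0],4),np.round(r[1],4),r[2])
E
```

```text
[219. 161.] 720 [0.6566 0.2117] [0.6567 0.2115] [0.0599 0.0721] 17.105737686157227
[ 48. 175.] 2015 [0.6259 0.6215] [0.6301 0.6336] [0.162  0.1124] 89.52290344238281
[312. 203.] 2471 [ 0.5506 -0.012 ] [ 0.554  -0.0149] [0.2429 0.0926] 83.57386016845703
[416. 212.] 946 [ 0.5281 -0.2638] [ 0.5367 -0.2725] [0.0795 0.1411] 81.90533447265625
[ 43. 224.] 2054 [0.5072 0.6259] [0.5077 0.6309] [0.1166 0.1564] 0.07512057572603226
[195. 246.] 769 [0.4508 0.2675] [0.4509 0.2677] [0.06  0.072] 14.298087120056152
[277. 263.] 589 [0.4079 0.0747] [0.4081 0.0747] [0.0579 0.0571] 76.44091033935547
[409. 287.] 314 [ 0.349  -0.2391] [ 0.3485 -0.246 ] [0.1243 0.0187] 89.29418182373047
```

View pics/crop1.png

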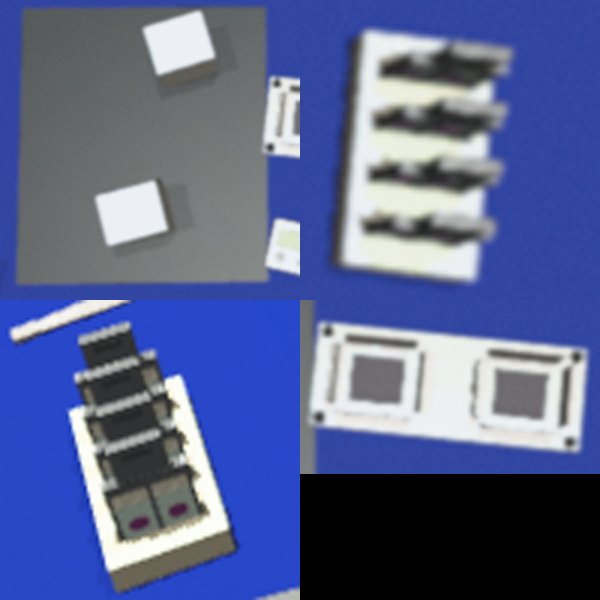

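The crop confirms both white jars on the mat (the jar footprints measure 60x72 mm). All four rack slots hold carriers. Next I'll get the stand, rack and obstacle poses.

Run:
```python
from h import *
t=cv2.imread('pics/top0.png');c=cal('top')
hsv=cv2.cvtColor(t,cv2.COLOR_BGR2HSV)
# stand: plate corners; whole-silhouette rect of non-blue non-mat in window
def rect(win,m,z,nm):
    x0,y0,x1,y1=win; mm=np.zeros_like(m); mm[y0:y1,x0:x1]=m[y0:y1,x0:x1]
    n,l,s,_=cv2.connectedComponentsWithStats(mm); i=1+np.argmax(s[1:,4])
    cs,_=cv2.findContours((l==i).astype(np.uint8),cv2.RETR_EXTERNAL,cv2.CHAIN_APPROX_NONE)
    h=cv2.convexHull(cs[0])[:,0]
    P=np.array([bp(c,u,v,z)[:2] for u,v in h],np.float32)
    r=cv2.minAreaRect(P); print(nm,np.round(r[0],4),np.round(r[1],4),round(r[2],2),'px',cv2.boundingRect(cs[0]))
w=((hsv[...,2]>150)&(hsv[...,1]<60)).astype(np.uint8)
rect((262,170,372,235),w,.004,'stand')
for z in (.028,): rect((395,170,442,245),w,z,'rack')
rect((180,60,278,130),w,.075,'tissue')
for nm,u,v,z in (('bottle cap',288,109,.135),('dropper cap',328,123,.085),('timer',277,263,.016),('pink',208,322,.088),('mat bl',138,282,0),('mat tr',265,143,0),('slidebox',383,132,.03)):
    print(nm,np.round(bp(c,u,v,z)[:2],3))
print(pj(c,[[.5506,-.012,.004]]))
```

```text
stand [ 0.5651 -0.0221] [0.266  0.1025] 83.69 px (262, 178, 103, 49)
rack [ 0.5424 -0.2969] [0.0947 0.1526] 82.35 px (401, 178, 40, 62)
tissue [0.8389 0.1922] [0.1214 0.2209] 5.7 px (182, 64, 92, 55)
bottle cap [0.769 0.045]
dropper cap [ 0.751 -0.056]
timer [0.409 0.073]
pink [0.274 0.236]
mat bl [0.365 0.426]
mat tr [0.725 0.101]
slidebox [ 0.744 -0.206]
[[308.89914684 207.65401185]]
```

```bash
cat >> h.py <<'E'
def jars(n='top',z=.088,win=(135,140,275,285)):
    c=cal(n); t=cv2.cvtColor(camera(n),cv2.COLOR_RGB2BGR); hsv=cv2.cvtColor(t,cv2.COLOR_BGR2HSV)
    m=((hsv[...,2]>200)&(hsv[...,1]<40)).astype(np.uint8); k=np.zeros_like(m); x0,y0,x1,y1=win; k[y0:y1,x0:x1]=m[y0:y1,x0:x1]
    nn,l,s,cen=cv2.connectedComponentsWithStats(k)
    for i in range(1,nn):
        if s[i,4]>250:
            P=np.array([bp(c,u,v,z)[:2] for v,u in np.argwhere(l==i)],np.float32); r=cv2.minAreaRect(P)
            print('px',np.round(cen[i]),s[i,4],np.round(r[0],4),np.round(r[1],4),round(r[2],1))
def RT(yaw,tilt):
    # tool down, x at world yaw (deg), then tilt about tool x (deg, + points left)
    a=np.radians(yaw); x=np.array([np.cos(a),np.sin(a),0]); z=np.array([0,0,-1.]); y=np.cross(z,x)
    return Rn.from_matrix(np.c_[x,y,z])*Rn.from_rotvec([np.radians(tilt),0,0])
def plan(wps,vmax=.04,cur=None):
    """wps: ('T',pos) translate, ('R',Rotation) turn, ('S',(dx,dy,dz)) world shift"""
    s=st() if cur is None else None
    p,R=(np.array(s['ee_pos']),Rn.from_quat(s['eef_rot'])) if cur is None else cur
    for w in wps:
        v=w[2] if len(w)>2 else vmax
        if w[0]=='R':
            rv=(R.inv()*w[1]).as_rotvec(); n=max(1,int(np.ceil(np.linalg.norm(rv)/.145))); print('R',n,'x [0,0,0,'+','.join(f'{a:.3f}' for a in rv/n)+']'); R=w[1]
        else:
            q=np.array(w[1]) if w[0]=='T' else p+w[1]
            d=R.inv().apply(q-p); n=max(1,int(np.ceil(np.linalg.norm(d)/v))); print('T',n,'x ['+','.join(f'{a:.4f}' for a in d/n)+',0,0,0]','->',np.round(q,3)); p=q
E
python3 - <<'E'
from h import *
jars()
R=RT(14.3,45); g=np.array([.4509,.2677,.044]); pre=g-R.apply([0,0,.1])
plan([('T',(.5,-.25,.35),.048),('R',RT(14.3,0)),('T',(.45,.1,.35),.048),('R',R),('T',pre),('T',g,.025)])
E
```

```text
px [219. 161.] 719 [0.6566 0.2117] [0.0599 0.0718] 17.2
px [269. 199.] 320 [0.5648 0.0936] [0.0288 0.0925] 89.4
px [195. 246.] 769 [0.4508 0.2677] [0.0598 0.072 ] 14.5
t 0.15 p [ 0.2529 -0.5712  0.241 ] q [ 8.381e-01 -5.455e-01 -5.000e-04 -3.000e-04] w 0.0871 f [ 0.1  0.6 -0. ] j [ 1.13  0.33 -0.06  1.46  0.02  1.35 -0.09]
T 9 x [-0.0215,-0.0396,-0.0121,0,0,0] -> [ 0.5  -0.25  0.35]
R 10 x [0,0,0,-0.000,0.000,-0.140]
T 8 x [0.0047,-0.0439,0.0000,0,0,0] -> [0.45 0.1  0.35]
R 6 x [0,0,0,0.131,0.000,-0.000]
T 7 x [0.0060,0.0145,0.0330,0,0,0] -> [0.468 0.199 0.115]
T 5 x [0.0000,-0.0000,0.0200,0,0,0] -> [0.451 0.268 0.044]
```

Emit:
step_arm:
  commands:
    - [-0.0215,-0.0396,-0.0121,0,0,0]
    - [-0.0215,-0.0396,-0.0121,0,0,0]
    - [-0.0215,-0.0396,-0.0121,0,0,0]
    - [-0.0215,-0.0396,-0.0121,0,0,0]
    - [-0.0215,-0.0396,-0.0121,0,0,0]
    - [-0.0215,-0.0396,-0.0121,0,0,0]
    - [-0.0215,-0.0396,-0.0121,0,0,0]
    - [-0.0215,-0.0396,-0.0121,0,0,0]
    - [-0.0215,-0.0396,-0.0121,0,0,0]
  gripper: 1
  grip_force: 20

```text
time: 1.05
ee_pos: [0.5013, -0.2487, 0.3509]
eef_rot: [0.838, -0.546, 0.0, 0.0]
ft_force: [0.8, -0.3, 0.2]
width: 0.0869
```

Emit:
step_arm:
  commands:
    - [0,0,0,0,0,-0.14]
    - [0,0,0,0,0,-0.14]
    - [0,0,0,0,0,-0.14]
    - [0,0,0,0,0,-0.14]
    - [0,0,0,0,0,-0.14]
    - [0,0,0,0,0,-0.14]
    - [0,0,0,0,0,-0.14]
    - [0,0,0,0,0,-0.14]
    - [0,0,0,0,0,-0.14]
    - [0,0,0,0,0,-0.14]

```text
time: 2.05
ee_pos: [0.5005, -0.2503, 0.3502]
eef_rot: [0.992, 0.126, -0.0, -0.0]
ft_force: [-0.2, -1.0, 0.2]
width: 0.0871
```

Emit:
step_arm:
  commands:
    - [0.0047,-0.0439,0,0,0,0]
    - [0.0047,-0.0439,0,0,0,0]
    - [0.0047,-0.0439,0,0,0,0]
    - [0.0047,-0.0439,0,0,0,0]
    - [0.0047,-0.0439,0,0,0,0]
    - [0.0047,-0.0439,0,0,0,0]
    - [0.0047,-0.0439,0,0,0,0]
    - [0.0047,-0.0439,0,0,0,0]

```text
time: 2.85
ee_pos: [0.4508, 0.1011, 0.3504]
eef_rot: [0.992, 0.123, 0.0, 0.0]
ft_force: [0.8, 0.2, -0.0]
width: 0.0871
```

Emit:
step_arm:
  commands:
    - [0,0,0,0.131,0,0]
    - [0,0,0,0.131,0,0]
    - [0,0,0,0.131,0,0]
    - [0,0,0,0.131,0,0]
    - [0,0,0,0.131,0,0]
    - [0,0,0,0.131,0,0]
    - [0,0,0,0,0,0]
    - [0,0,0,0,0,0]

```text
time: 3.65
ee_pos: [0.4515, 0.0995, 0.3501]
eef_rot: [0.917, 0.113, -0.047, -0.379]
ft_force: [0.1, 0.8, 0.2]
width: 0.0873
```

Run:
```python
from h import *
R=RT(14.4,45); g=np.array([.4509,.2677,.044]); pre=g-R.apply([0,0,.1])
plan([('R',R),('T',pre),('T',g,.025)])
```

```text
t 3.65 p [0.4515 0.0995 0.3501] q [ 0.9173  0.1132 -0.0472 -0.3788] w 0.0873 f [0.1 0.8 0.2] j [ 0.68  0.15 -0.57  1.68 -0.65  1.64  0.41]
R 1 x [0,0,0,0.002,-0.003,-0.004]
T 7 x [0.0059,0.0144,0.0331,0,0,0] -> [0.468 0.199 0.115]
T 5 x [-0.0000,-0.0000,0.0200,0,0,0] -> [0.451 0.268 0.044]
```

Emit:
step_arm:
  commands:
    - [0.0059,0.0144,0.0331,0,0,0]
    - [0.0059,0.0144,0.0331,0,0,0]
    - [0.0059,0.0144,0.0331,0,0,0]
    - [0.0059,0.0144,0.0331,0,0,0]
    - [0.0059,0.0144,0.0331,0,0,0]
    - [0.0059,0.0144,0.0331,0,0,0]
    - [0.0059,0.0144,0.0331,0,0,0]
    - [0,0,0,0,0,0]
    - [0,0,0,0,0,0]

```text
time: 4.55
ee_pos: [0.4692, 0.2003, 0.1169]
eef_rot: [0.917, 0.115, -0.047, -0.38]
ft_force: [-0.1, -1.1, 0.3]
width: 0.0874
```

Run:
```python
from h import *
R=RT(14.4,45); g=np.array([.4509,.2677,.044])
plan([('R',R),('T',g,.025),('S',(0,0,.1),.03)])
snap('scene','s1.png')
```

```text
t 4.55 p [0.4692 0.2003 0.1169] q [ 0.9168  0.1149 -0.0467 -0.3795] w 0.0874 f [-0.1 -1.1  0.3] j [ 0.5   0.44 -0.62  1.91 -0.6   1.09  0.5 ]
R 1 x [0,0,0,0.001,-0.003,-0.001]
T 5 x [-0.0002,0.0004,0.0202,0,0,0] -> [0.451 0.268 0.044]
T 4 x [-0.0000,-0.0177,-0.0177,0,0,0] -> [0.451 0.268 0.144]
```

View pics/s1.png

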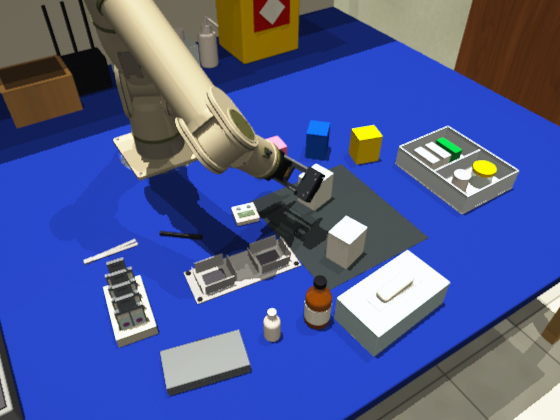

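The picture shows the tilted gripper at about (310,185), straddling the near jar at (318,187), with clear space around it. Moving in to grasp and lift.

Emit:
step_arm:
  commands:
    - [0,0,0.02,0,0,0]
    - [0,0,0.02,0,0,0]
    - [0,0,0.02,0,0,0]
    - [0,0,0.02,0,0,0]
    - [-0.001,0.002,0.02,0,0,0]
    - [0,0,0,0,0,0]
    - [0,0,0,0,0,0]

```text
time: 5.3
ee_pos: [0.4525, 0.2659, 0.0448]
eef_rot: [0.917, 0.114, -0.046, -0.38]
ft_force: [0.7, -0.2, -0.0]
width: 0.0872
```

Emit:
step_arm:
  commands:
    - [0,0,0,0,0,0]
    - [0,0,0,0,0,0]
    - [0,0,0,0,0,0]
    - [0,0,0,0,0,0]
    - [0,0,0,0,0,0]
    - [0,0,0,0,0,0]
    - [0,0,0,0,0,0]
    - [0,0,0,0,0,0]
  gripper: 0
  grip_force: 25

```text
time: 6.1
ee_pos: [0.4513, 0.2663, 0.0435]
eef_rot: [0.917, 0.113, -0.047, -0.38]
ft_force: [-1.1, -3.8, 5.3]
width: 0.0599
```

Emit:
step_arm:
  commands:
    - [0,-0.0177,-0.0177,0,0,0]
    - [0,-0.0177,-0.0177,0,0,0]
    - [0,-0.0177,-0.0177,0,0,0]
    - [0,-0.0177,-0.0177,0,0,0]
    - [0,0,0,0,0,0]

```text
time: 6.6
ee_pos: [0.4524, 0.2669, 0.1458]
eef_rot: [0.917, 0.114, -0.045, -0.38]
ft_force: [1.1, 0.5, -1.6]
width: 0.0598
```

Run:
```python
from h import *
R=RT(14.4,-45); 
plan([('R',R),('T',(.46,.26,.046),.03)])
```

```text
t 6.6 p [0.4524 0.2669 0.1458] q [ 0.9169  0.1142 -0.045  -0.3797] w 0.0598 f [ 1.1  0.5 -1.6] j [ 0.43  0.37 -0.68  1.93 -0.65  1.05  0.4 ]
R 11 x [0,0,0,-0.143,-0.000,-0.001]
T 4 x [0.0014,-0.0161,0.0192,0,0,0] -> [0.46  0.26  0.046]
```

Emit:
step_arm:
  commands:
    - [0,0,0,-0.143,0,-0.001]
    - [0,0,0,-0.143,0,-0.001]
    - [0,0,0,-0.143,0,-0.001]
    - [0,0,0,-0.143,0,-0.001]
    - [0,0,0,-0.143,0,-0.001]
    - [0,0,0,-0.143,0,-0.001]
    - [0,0,0,-0.143,0,-0.001]
    - [0,0,0,-0.143,0,-0.001]
    - [0,0,0,-0.143,0,-0.001]
    - [0,0,0,-0.143,0,-0.001]
    - [0,0,0,-0.143,0,-0.001]
    - [0,0,0,0,0,0]

```text
time: 7.8
ee_pos: [0.4482, 0.2686, 0.1389]
eef_rot: [0.915, 0.123, 0.047, 0.382]
ft_force: [-1.0, -0.1, -1.9]
width: 0.0601
```

Run:
```python
from h import *
R=RT(14.4,-45); 
plan([('R',R),('T',(.46,.26,.046),.03)])
```

```text
t 7.8 p [0.4482 0.2686 0.1389] q [0.9146 0.1227 0.0468 0.3825] w 0.0601 f [-1.  -0.1 -1.9] j [-0.6   0.58 -0.51  1.62  0.75  1.7  -1.03]
R 1 x [0,0,0,0.006,-0.003,0.014]
T 4 x [0.0023,-0.0144,0.0184,0,0,0] -> [0.46  0.26  0.046]
```

Great: the roll works. Lowering onto the mat.

Emit:
step_arm:
  commands:
    - [0,0,0,0.006,-0.003,0.014]
    - [0.0023,-0.0144,0.0184,0,0,0]
    - [0.0023,-0.0144,0.0184,0,0,0]
    - [0.0023,-0.0144,0.0184,0,0,0]
    - [0.0023,-0.0144,0.0184,0,0,0]
    - [0,0,0,0,0,0]
    - [0,-0.0014,0.0014,0,0,0]
    - [0,-0.0014,0.0014,0,0,0]
    - [0,-0.0014,0.0014,0,0,0]
    - [0,0,0,0,0,0]

```text
time: 8.8
ee_pos: [0.4636, 0.2585, 0.0452]
eef_rot: [0.918, 0.111, 0.05, 0.377]
ft_force: [-0.4, 0.2, -2.1]
width: 0.06
```

Emit:
step_arm:
  commands:
    - [0,-0.0014,0.0014,0,0,0]
    - [0,0,0,0,0,0]

```text
time: 9.0
ee_pos: [0.4634, 0.2583, 0.0427]
eef_rot: [0.918, 0.111, 0.05, 0.377]
ft_force: [0.5, 0.5, -1.5]
width: 0.0599
```

Emit:
step_arm:
  commands:
    - [0,0,0,0,0,0]
    - [0,0,0,0,0,0]
    - [0,0,0,0,0,0]
    - [0,0,0,0,0,0]
    - [0,0,0,0,0,0]
  gripper: 1

```text
time: 9.5
ee_pos: [0.4635, 0.2583, 0.0428]
eef_rot: [0.918, 0.111, 0.05, 0.377]
ft_force: [-0.4, -1.2, -0.5]
width: 0.0853
```

Emit:
step_arm:
  commands:
    - [0,0,-0.03,0,0,0]
    - [0,0,-0.04,0,0,0]
    - [0,0,-0.04,0,0,0]
    - [0,0,-0.04,0,0,0]
    - [0,0,0,0,0,0]

```text
time: 10.0
ee_pos: [0.4358, 0.3654, 0.1525]
eef_rot: [0.919, 0.112, 0.052, 0.374]
ft_force: [0.7, 0.9, -1.0]
width: 0.0871
```

Run:
```python
from h import *
jars(z=.072)
R=RT(14.4,45); plan([('R',R)])
snap('top','t1.png')
```

```text
px [219. 161.] 719 [0.6604 0.2136] [0.0608 0.0729] 17.2
px [269. 199.] 319 [0.5672 0.0937] [0.0293 0.0939] 89.4
px [199. 241.] 939 [0.4647 0.2583] [0.0601 0.0939] 14.7
t 10.05 p [0.4365 0.363  0.1505] q [0.9185 0.1119 0.051  0.3758] w 0.0869 f [ 0.3 -0.7 -0.1] j [-0.72  0.7  -0.51  1.4   0.74  1.81 -1.08]
R 11 x [0,0,0,0.142,-0.001,-0.000]
```

View pics/t1.png

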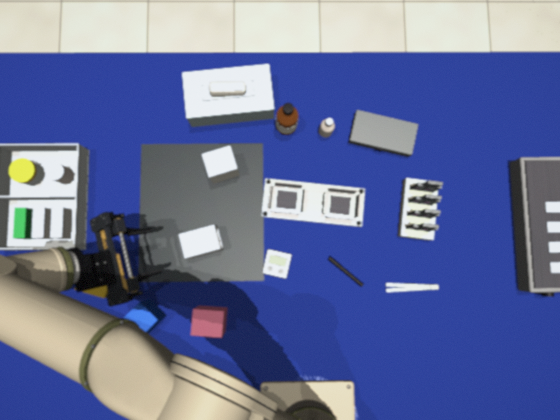

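The jar now lies on its side at (199,241) with its mouth toward the stand, and the far jar hasn't moved. Regrasping nearer the mouth.

Run:
```python
from h import *
R=RT(14.7,45); g=np.array([.4676,.246,.036]); pre=g-R.apply([0,0,.1])
plan([('S',(0,-.06,.1)),('R',R),('T',pre),('T',g,.025)])
```

```text
t 10.1 p [0.4371 0.361  0.1493] q [0.9181 0.1113 0.0503 0.3771] w 0.0869 f [ 0.7 -0.2 -1.1] j [-0.72  0.7  -0.51  1.41  0.74  1.81 -1.08]
T 3 x [-0.0046,0.0373,-0.0101,0,0,0] -> [0.437 0.301 0.249]
R 11 x [0,0,0,0.142,-0.001,-0.001]
T 5 x [0.0031,0.0388,0.0015,0,0,0] -> [0.486 0.178 0.107]
T 5 x [-0.0000,-0.0000,0.0200,0,0,0] -> [0.468 0.246 0.036]
```

Emit:
step_arm:
  commands:
    - [-0.0046,0.0373,-0.0101,0,0,0]
    - [-0.0046,0.0373,-0.0101,0,0,0]
    - [-0.0046,0.0373,-0.0101,0,0,0]

```text
time: 10.4
ee_pos: [0.4374, 0.2982, 0.2492]
eef_rot: [0.918, 0.111, 0.049, 0.379]
ft_force: [-0.3, -0.7, 1.0]
width: 0.087
```

Emit:
step_arm:
  commands:
    - [0,0,0,0.142,-0.001,-0.001]
    - [0,0,0,0.142,-0.001,-0.001]
    - [0,0,0,0.142,-0.001,-0.001]
    - [0,0,0,0.142,-0.001,-0.001]
    - [0,0,0,0.142,-0.001,-0.001]
    - [0,0,0,0.142,-0.001,-0.001]
    - [0,0,0,0.142,-0.001,-0.001]
    - [0,0,0,0.142,-0.001,-0.001]
    - [0,0,0,0.142,-0.001,-0.001]
    - [0,0,0,0.142,-0.001,-0.001]
    - [0,0,0,0.142,-0.001,-0.001]
    - [0,0,0,0,0,0]

```text
time: 11.6
ee_pos: [0.4379, 0.2958, 0.2457]
eef_rot: [0.918, 0.111, -0.051, -0.378]
ft_force: [-0.2, -0.2, -0.6]
width: 0.0869
```

Emit:
step_arm:
  commands:
    - [0.0031,0.0388,0.0015,0,0,0]
    - [0.0031,0.0388,0.0015,0,0,0]
    - [0.0031,0.0388,0.0015,0,0,0]
    - [0.0031,0.0388,0.0015,0,0,0]
    - [0,0.02,0,0,0,0]
    - [0,0,0,0,0,0]

```text
time: 12.2
ee_pos: [0.4787, 0.1858, 0.1202]
eef_rot: [0.918, 0.115, -0.05, -0.377]
ft_force: [0.5, -0.5, -0.0]
width: 0.087
```

Run:
```python
from h import *
R=RT(14.7,45); g=np.array([.4676,.246,.036]); pre=g-R.apply([0,0,.1])
plan([('R',R),('T',pre),('T',g,.025)])
```

```text
t 12.2 p [0.4787 0.1858 0.1202] q [ 0.9178  0.1149 -0.0504 -0.3766] w 0.087 f [ 0.5 -0.5 -0. ] j [ 0.33  0.41 -0.4   1.88 -0.67  1.16  0.56]
R 1 x [0,0,0,0.006,0.001,-0.008]
T 1 x [0.0045,0.0164,0.0027,0,0,0] -> [0.486 0.178 0.107]
T 5 x [-0.0000,-0.0000,0.0200,0,0,0] -> [0.468 0.246 0.036]
```

Emit:
step_arm:
  commands:
    - [0.0045,0.0164,0.0027,0.006,0.001,-0.008]
    - [0,0,0.02,0,0,0]
    - [0,0,0.02,0,0,0]
    - [0,0,0.02,0,0,0]
    - [0,0,0.02,0,0,0]
    - [0,0,0.02,0,0,0]
    - [0,0,0,0,0,0]
    - [0,0,0,0,0,0]

```text
time: 13.0
ee_pos: [0.468, 0.2484, 0.0392]
eef_rot: [0.916, 0.121, -0.047, -0.38]
ft_force: [0.2, -0.5, -0.2]
width: 0.0871
```

Emit:
step_arm:
  commands:
    - [0,0,0,0,0,0]
    - [0,0,0,0,0,0]
    - [0,0,0,0,0,0]
    - [0,0,0,0,0,0]
    - [0,0,0,0,0,0]
    - [0,0,0,0,0,0]
    - [0,0,0,0,0,0]
  gripper: 0

```text
time: 13.7
ee_pos: [0.4681, 0.2473, 0.038]
eef_rot: [0.916, 0.12, -0.048, -0.38]
ft_force: [-1.2, -4.5, 6.6]
width: 0.0596
```

Emit:
step_arm:
  commands:
    - [0,-0.02,-0.02,0,0,0]
    - [0,-0.0283,-0.0283,0,0,0]
    - [0,-0.0283,-0.0283,0,0,0]
    - [0,-0.0283,-0.0283,0,0,0]
    - [0,0,0,0,0,0]
    - [0,0,0,0,0,0]

```text
time: 14.3
ee_pos: [0.4676, 0.247, 0.1861]
eef_rot: [0.916, 0.12, -0.047, -0.38]
ft_force: [-1.0, -0.1, -1.4]
width: 0.0602
```

Run:
```python
from h import *
Y=-6.3; sy=np.array([np.cos(np.radians(90+Y)),np.sin(np.radians(90+Y)),0])
b0=np.array([.5651,-.0221,0])-.07*sy; print(b0)
plan([('R',RT(14.7,-45)),('R',RT(Y,-45)),('T',(.5,.15,.2)),('T',b0+[0,0,.2],.04),('T',b0+[0,0,.12])])
```

```text
[ 0.5574186  -0.09167727  0.        ]
t 14.3 p [0.4676 0.247  0.1861] q [ 0.9159  0.1203 -0.0468 -0.38  ] w 0.0602 f [-1.  -0.1 -1.4] j [ 0.28  0.3  -0.45  1.87 -0.71  1.19  0.44]
R 11 x [0,0,0,-0.143,-0.001,0.000]
R 3 x [0,0,0,-0.000,-0.086,0.086]
T 3 x [0.0143,0.0252,0.0186,0,0,0] -> [0.5  0.15 0.2 ]
T 7 x [0.0119,0.0236,0.0236,0,0,0] -> [ 0.557 -0.092  0.2  ]
T 3 x [0.0000,-0.0189,0.0189,0,0,0] -> [ 0.557 -0.092  0.12 ]
```

Emit:
step_arm:
  commands:
    - [0,0,0,-0.143,-0.001,0]
    - [0,0,0,-0.143,-0.001,0]
    - [0,0,0,-0.143,-0.001,0]
    - [0,0,0,-0.143,-0.001,0]
    - [0,0,0,-0.143,-0.001,0]
    - [0,0,0,-0.143,-0.001,0]
    - [0,0,0,-0.143,-0.001,0]
    - [0,0,0,-0.143,-0.001,0]
    - [0,0,0,-0.143,-0.001,0]
    - [0,0,0,-0.143,-0.001,0]
    - [0,0,0,-0.143,-0.001,0]
    - [0,0,0,0,0,0]

```text
time: 15.5
ee_pos: [0.4645, 0.2491, 0.1809]
eef_rot: [0.914, 0.125, 0.044, 0.383]
ft_force: [-1.0, 0.8, -2.5]
width: 0.0597
```

Emit:
step_arm:
  commands:
    - [0,0,0,0,-0.086,0.086]
    - [0,0,0,0,-0.086,0.086]
    - [0,0,0,0,-0.086,0.086]
    - [0.0143,0.0252,0.0186,0,0,0]
    - [0.0143,0.0252,0.0186,0,0,0]
    - [0.0143,0.0252,0.0186,0,0,0]
    - [0,0,0,0,0,0]

```text
time: 16.2
ee_pos: [0.5022, 0.1441, 0.2006]
eef_rot: [0.922, -0.052, -0.024, 0.383]
ft_force: [0.9, -0.8, -1.2]
width: 0.0599
```

Run:
```python
from h import *
Y=-6.3; b0=np.array([.5574,-.0917,0])
plan([('R',RT(Y,-45)),('T',b0+[0,0,.2],.04),('T',b0+[0,0,.12])])
```

```text
t 16.2 p [0.5022 0.1441 0.2006] q [ 0.9221 -0.052  -0.0236  0.3827] w 0.0599 f [ 0.9 -0.8 -1.2] j [-0.44  0.51 -0.33  1.53  0.63  1.78 -0.98]
R 1 x [0,0,0,0.002,0.006,-0.000]
T 7 x [0.0115,0.0230,0.0231,0,0,0] -> [ 0.557 -0.092  0.2  ]
T 3 x [0.0000,-0.0189,0.0189,0,0,0] -> [ 0.557 -0.092  0.12 ]
```

Emit:
step_arm:
  commands:
    - [0.0115,0.023,0.0231,0.002,0.006,0]
    - [0.0115,0.023,0.0231,0,0,0]
    - [0.0115,0.023,0.0231,0,0,0]
    - [0.0115,0.023,0.0231,0,0,0]
    - [0.0115,0.023,0.0231,0,0,0]
    - [0.0115,0.023,0.0231,0,0,0]
    - [0.0115,0.023,0.0231,0,0,0]
    - [0,-0.0189,0.0189,0,0,0]
    - [0,-0.0189,0.0189,0,0,0]
    - [0,-0.0189,0.0189,0,0,0]
    - [0,0,0,0,0,0]
    - [0,0,0,0,0,0]

```text
time: 17.4
ee_pos: [0.5568, -0.0854, 0.1197]
eef_rot: [0.923, -0.047, -0.02, 0.382]
ft_force: [0.7, 0.7, -0.9]
width: 0.0598
```

Run:
```python
from h import *
Y=-6.3; b0=np.array([.5576,-.0897,0])
plan([('R',RT(Y,-45)),('T',b0+[0,0,.09],.04),('T',b0+[0,0,.066],.006)])
snap('scene','s2.png');snap('top','t2.png')
a=cv2.imread('pics/s2.png')[140:320,150:390];b=cv2.imread('pics/t2.png')[130:280,230:430]
cv2.imwrite('pics/c2.png',np.vstack([cv2.resize(a,(400,300)),cv2.resize(b,(400,300))]))
```

```text
t 17.4 p [ 0.5568 -0.0854  0.1197] q [ 0.9228 -0.0469 -0.0203  0.3818] w 0.0598 f [ 0.7  0.7 -0.9] j [-0.16  0.5  -0.2   1.73  0.79  1.42 -0.79]
R 1 x [0,0,0,-0.001,-0.004,0.007]
T 1 x [0.0013,-0.0181,0.0240,0,0,0] -> [ 0.558 -0.09   0.09 ]
T 4 x [0.0000,-0.0042,0.0042,0,0,0] -> [ 0.558 -0.09   0.066]
```

View pics/c2.png

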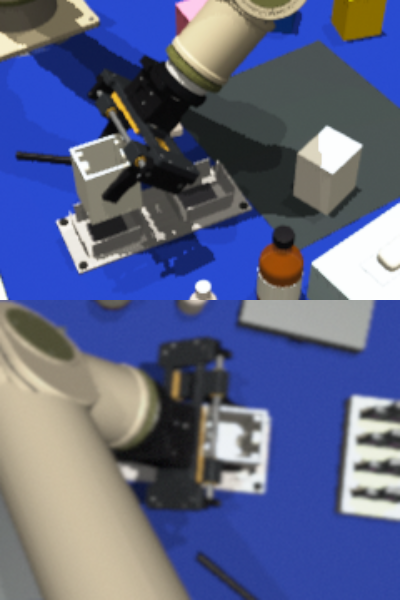

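The jar is upright above bay0 with its mouth up. Lowering it in.

Emit:
step_arm:
  commands:
    - [0.0013,-0.0181,0.024,-0.001,-0.004,0.007]
    - [0,0,0,0,0,0]
    - [0,-0.0042,0.0042,0,0,0]
    - [0,-0.0042,0.0042,0,0,0]
    - [0,-0.0042,0.0042,0,0,0]
    - [0,0,0,0,0,0]

```text
time: 18.1
ee_pos: [0.5576, -0.0892, 0.0716]
eef_rot: [0.922, -0.051, -0.021, 0.383]
ft_force: [0.1, 0.2, -1.7]
width: 0.06
```

Run:
```python
from h import *
b0=np.array([.5576,-.0897,0])
plan([('R',RT(-6.3,-45)),('T',b0+[0,0,.064],.006)])
```

```text
t 18.1 p [ 0.5576 -0.0892  0.0716] q [ 0.9222 -0.0506 -0.0207  0.3829] w 0.06 f [ 0.1  0.2 -1.7] j [-0.17  0.57 -0.19  1.74  0.81  1.36 -0.86]
R 1 x [0,0,0,0.002,-0.001,-0.000]
T 2 x [0.0000,-0.0025,0.0028,0,0,0] -> [ 0.558 -0.09   0.064]
```

Emit:
step_arm:
  commands:
    - [0,-0.0026,0.0028,0,0,0]
    - [0,-0.0026,0.0028,0,0,0]
    - [0,0,0,0,0,0]

```text
time: 18.4
ee_pos: [0.5576, -0.0898, 0.0638]
eef_rot: [0.922, -0.051, -0.021, 0.383]
ft_force: [-0.8, 0.1, -0.8]
width: 0.06
```

Emit:
step_arm:
  commands:
    - [0,0,0,0,0,0]
    - [0,0,0,0,0,0]
    - [0,0,0,0,0,0]
    - [0,0,0,0,0,0]
    - [0,0,0,0,0,0]
  gripper: 1

```text
time: 18.9
ee_pos: [0.5578, -0.0897, 0.0644]
eef_rot: [0.922, -0.051, -0.02, 0.383]
ft_force: [0.3, -0.4, 0.1]
width: 0.0851
```

Emit:
step_arm:
  commands:
    - [0,0,-0.03,0,0,0]
    - [0,0,-0.045,0,0,0]
    - [0,0,-0.045,0,0,0]
    - [0,0,-0.045,0,0,0]
    - [0,0,-0.045,0,0,0]
    - [0,0,0,0,0,0]

```text
time: 19.5
ee_pos: [0.5752, 0.064, 0.2162]
eef_rot: [0.923, -0.049, -0.017, 0.38]
ft_force: [0.6, 0.0, -0.1]
width: 0.0869
```

Run:
```python
from h import *
jars()
R=RT(17.2,45); g=np.array([.6566,.2117,.044]); pre=g-R.apply([0,0,.1])
plan([('T',(.56,.08,.3),.045),('R',R),('T',pre,.045),('T',g,.025)])
```

```text
t 19.55 p [0.5747 0.0611 0.2141] q [ 0.9228 -0.0499 -0.0184  0.3816] w 0.0866 f [ 0.1 -0.7 -1.1] j [-0.33  0.53 -0.27  1.47  0.71  1.72 -0.81]
T 2 x [-0.0081,0.0242,-0.0365,0,0,0] -> [0.56 0.08 0.3 ]
R 12 x [0,0,0,0.129,-0.000,-0.038]
T 6 x [0.0219,0.0187,0.0250,0,0,0] -> [0.678 0.144 0.115]
T 4 x [0.0000,-0.0000,0.0250,0,0,0] -> [0.657 0.212 0.044]
```

Emit:
step_arm:
  commands:
    - [-0.0081,0.0242,-0.0365,0,0,0]
    - [-0.0081,0.0242,-0.0365,0,0,0]

```text
time: 19.75
ee_pos: [0.5588, 0.0758, 0.2978]
eef_rot: [0.922, -0.051, -0.022, 0.384]
ft_force: [1.3, 0.7, 0.4]
width: 0.0869
```

Emit:
step_arm:
  commands:
    - [0,0,0,0.129,0,-0.038]
    - [0,0,0,0.129,0,-0.038]
    - [0,0,0,0.129,0,-0.038]
    - [0,0,0,0.129,0,-0.038]
    - [0,0,0,0.129,0,-0.038]
    - [0,0,0,0.129,0,-0.038]
    - [0,0,0,0.129,0,-0.038]
    - [0,0,0,0.129,0,-0.038]
    - [0,0,0,0.129,0,-0.038]
    - [0,0,0,0.129,0,-0.038]
    - [0,0,0,0.129,0,-0.038]
    - [0,0,0,0.129,0,-0.038]

```text
time: 20.95
ee_pos: [0.5596, 0.0756, 0.2978]
eef_rot: [0.913, 0.138, -0.056, -0.38]
ft_force: [0.2, -1.0, -1.0]
width: 0.0872
```

Run:
```python
from h import *
jars()
snap('scene','s3.png');snap('top','t3.png')
a=cv2.imread('pics/s3.png')[140:320,150:390];b=cv2.imread('pics/t3.png')[130:280,130:380]
cv2.imwrite('pics/c3.png',np.vstack([cv2.resize(a,(400,300)),cv2.resize(b,(500,300))[:,100:]]))
R=RT(17.2,45); g=np.array([.6566,.2117,.044])-R.apply([0,0,.009])
plan([('R',R),('T',g+[0,0,.16],.045),('T',g+[0,0,.11],.045),('T',g,.025)])
```

```text
px [219. 161.] 722 [0.6567 0.2115] [0.0599 0.0721] 17.1
t 21.1 p [0.5594 0.0747 0.2956] q [ 0.9142  0.1353 -0.0585 -0.3776] w 0.0871 f [ 0.8  0.4 -0.3] j [ 0.42  0.43 -0.34  1.44 -0.58  1.62  0.44]
R 1 x [0,0,0,0.001,0.000,-0.006]
T 5 x [0.0267,-0.0015,0.0256,0,0,0] -> [0.658 0.206 0.21 ]
T 2 x [-0.0000,0.0177,0.0177,0,0,0] -> [0.658 0.206 0.16 ]
T 5 x [-0.0000,0.0156,0.0156,0,0,0] -> [0.658 0.206 0.05 ]
```

View pics/c3.png

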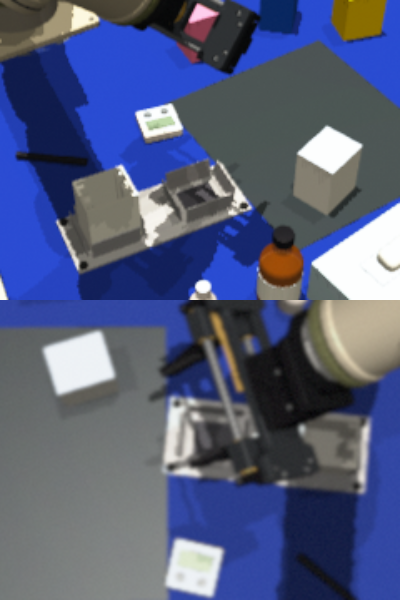

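The first jar is seated in bay0 and the far jar hasn't moved. Now grasping the far jar with a vertical descent.

Emit:
step_arm:
  commands:
    - [0.0267,-0.0015,0.0256,0.001,0,-0.006]
    - [0.0267,-0.0015,0.0256,0,0,0]
    - [0.0267,-0.0015,0.0256,0,0,0]
    - [0.0267,-0.0015,0.0256,0,0,0]
    - [0.0267,-0.0015,0.0256,0,0,0]
    - [0,0.0177,0.0177,0,0,0]
    - [0,0.0177,0.0177,0,0,0]
    - [0,0,0,0,0,0]
    - [0,0,0,0,0,0]

```text
time: 22.0
ee_pos: [0.6586, 0.21, 0.165]
eef_rot: [0.913, 0.142, -0.056, -0.378]
ft_force: [-0.2, 0.8, 0.4]
width: 0.0871
```

Run:
```python
from h import *
R=RT(17.2,45); g=np.array([.6566,.2117,.044])-R.apply([0,0,.009])
plan([('R',R),('T',g,.025)])
```

```text
t 22.0 p [0.6586 0.21   0.165 ] q [ 0.9131  0.142  -0.0558 -0.378 ] w 0.0871 f [-0.2  0.8  0.4] j [ 0.2   0.71 -0.37  1.31 -0.54  1.36  0.37]
R 1 x [0,0,0,0.001,0.000,0.008]
T 5 x [-0.0003,0.0168,0.0156,0,0,0] -> [0.658 0.206 0.05 ]
```

Emit:
step_arm:
  commands:
    - [0,0.0168,0.0156,0.001,0,0.008]
    - [0,0.0168,0.0156,0,0,0]
    - [0,0.0168,0.0156,0,0,0]
    - [0,0.0168,0.0156,0,0,0]
    - [-0.001,0.0168,0.0156,0,0,0]
    - [0,0,0,0,0,0]
    - [0,0,0,0,0,0]

```text
time: 22.7
ee_pos: [0.6589, 0.205, 0.0487]
eef_rot: [0.913, 0.138, -0.058, -0.379]
ft_force: [0.3, 0.6, 0.5]
width: 0.0868
```

Emit:
step_arm:
  commands:
    - [0,0,0,0,0,0]
    - [0,0,0,0,0,0]
    - [0,0,0,0,0,0]
    - [0,0,0,0,0,0]
    - [0,0,0,0,0,0]
    - [0,0,0,0,0,0]
    - [0,0,0,0,0,0]
  gripper: 0

```text
time: 23.4
ee_pos: [0.6592, 0.2049, 0.0496]
eef_rot: [0.913, 0.138, -0.057, -0.379]
ft_force: [-1.0, -2.1, 4.1]
width: 0.06
```

Emit:
step_arm:
  commands:
    - [0,-0.02,-0.02,0,0,0]
    - [0,-0.028,-0.028,0,0,0]
    - [0,-0.028,-0.028,0,0,0]
    - [0,0,0,0,0,0]
    - [0,0,0,0,0,0]

```text
time: 23.9
ee_pos: [0.6594, 0.2046, 0.1568]
eef_rot: [0.913, 0.138, -0.057, -0.378]
ft_force: [-1.0, -0.3, -3.1]
width: 0.0603
```

Run:
```python
from h import *
R=RT(17.2,-45)
plan([('T',(.56,.235,.16)),('R',R),('T',(.56,.235,.048),.03)])
```

```text
t 23.9 p [0.6594 0.2046 0.1568] q [ 0.9135  0.1382 -0.0569 -0.3784] w 0.0603 f [-1.  -0.3 -3.1] j [ 0.2   0.72 -0.37  1.31 -0.54  1.36  0.37]
T 3 x [-0.0287,-0.0145,0.0130,0,0,0] -> [0.56  0.235 0.16 ]
R 11 x [0,0,0,-0.143,-0.000,-0.000]
T 4 x [0.0000,-0.0198,0.0198,0,0,0] -> [0.56  0.235 0.048]
```

Emit:
step_arm:
  commands:
    - [-0.0287,-0.0145,0.013,0,0,0]
    - [-0.0287,-0.0145,0.013,0,0,0]
    - [-0.0287,-0.0145,0.013,0,0,0]

```text
time: 24.2
ee_pos: [0.5575, 0.235, 0.1575]
eef_rot: [0.913, 0.137, -0.059, -0.379]
ft_force: [1.0, 1.0, -0.9]
width: 0.0601
```

Emit:
step_arm:
  commands:
    - [0,0,0,-0.143,0,0]
    - [0,0,0,-0.143,0,0]
    - [0,0,0,-0.143,0,0]
    - [0,0,0,-0.143,0,0]
    - [0,0,0,-0.143,0,0]
    - [0,0,0,-0.143,0,0]
    - [0,0,0,-0.143,0,0]
    - [0,0,0,-0.143,0,0]
    - [0,0,0,-0.143,0,0]
    - [0,0,0,-0.143,0,0]
    - [0,0,0,-0.143,0,0]
    - [0,0,0,0,0,0]

```text
time: 25.4
ee_pos: [0.5563, 0.238, 0.1545]
eef_rot: [0.912, 0.143, 0.054, 0.381]
ft_force: [-1.6, 0.6, -3.3]
width: 0.0597
```

Run:
```python
from h import *
R=RT(17.2,-45)
plan([('R',R),('T',(.56,.235,.05),.03)])
```

```text
t 25.4 p [0.5563 0.238  0.1545] q [0.9117 0.1433 0.0544 0.3811] w 0.0597 f [-1.6  0.6 -3.3] j [-0.71  0.59 -0.16  1.5   0.73  1.58 -0.75]
R 1 x [0,0,0,0.005,0.002,0.012]
T 4 x [0.0007,-0.0178,0.0192,0,0,0] -> [0.56  0.235 0.05 ]
```

Emit:
step_arm:
  commands:
    - [0,0,0,0.005,0.002,0.012]
    - [0.0007,-0.0178,0.0192,0,0,0]
    - [0.0007,-0.0178,0.0192,0,0,0]
    - [0.0007,-0.0178,0.0192,0,0,0]
    - [0.0007,-0.0178,0.0192,0,0,0]
    - [0,0,0,0,0,0]
    - [0,-0.0014,0.0014,0,0,0]
    - [0,-0.0014,0.0014,0,0,0]
    - [0,-0.0014,0.0014,0,0,0]
    - [0,0,0,0,0,0]

```text
time: 26.4
ee_pos: [0.5646, 0.233, 0.05]
eef_rot: [0.915, 0.133, 0.06, 0.376]
ft_force: [0.7, 0.6, -2.2]
width: 0.0596
```

Emit:
step_arm:
  commands:
    - [0,0,0,0,0,0]
    - [0,0,0,0,0,0]
    - [0,0,0,0,0,0]
    - [0,0,0,0,0,0]
    - [0,0,0,0,0,0]
  gripper: 1

```text
time: 26.9
ee_pos: [0.5644, 0.2328, 0.0494]
eef_rot: [0.915, 0.133, 0.06, 0.376]
ft_force: [-0.4, -0.1, -0.5]
width: 0.0854
```

Emit:
step_arm:
  commands:
    - [0,0,-0.03,0,0,0]
    - [0,0,-0.04,0,0,0]
    - [0,0,-0.04,0,0,0]
    - [0,0,-0.04,0,0,0]
    - [-0.0046,0.0373,-0.0101,0,0,0]
    - [-0.0046,0.0373,-0.0101,0,0,0]
    - [-0.0046,0.0373,-0.0101,0,0,0]
    - [0,0,0,0,0,0]

```text
time: 27.7
ee_pos: [0.5374, 0.2718, 0.2615]
eef_rot: [0.916, 0.13, 0.062, 0.375]
ft_force: [0.6, -0.5, 0.9]
width: 0.0873
```

Emit:
step_arm:
  commands:
    - [0,0,0,0.142,0,0]
    - [0,0,0,0.142,0,0]
    - [0,0,0,0.142,0,0]
    - [0,0,0,0.142,0,0]
    - [0,0,0,0.142,0,0]
    - [0,0,0,0.142,0,0]
    - [0,0,0,0.142,0,0]
    - [0,0,0,0.142,0,0]
    - [0,0,0,0.142,0,0]
    - [0,0,0,0.142,0,0]
    - [0,0,0,0.142,0,0]
    - [0,0,0,0,0,0]

```text
time: 28.9
ee_pos: [0.5366, 0.2695, 0.2524]
eef_rot: [0.915, 0.132, -0.053, -0.378]
ft_force: [-0.1, -0.3, -0.3]
width: 0.0871
```

Run:
```python
from h import *
jars(z=.072)
snap('top','t4.png'); st()
```

```text
t 29.0 p [0.5356 0.2736 0.2553] q [ 0.9153  0.1362 -0.0518 -0.3756] w 0.0871 f [-0.4  0.6  0.6] j [ 0.07  0.36 -0.28  1.61 -0.7   1.33  0.32]
```

Run:
```python
from h import *
plan([('T',(.59,.1,.27),.045)])
```

```text
t 29.0 p [0.5356 0.2736 0.2553] q [ 0.9153  0.1362 -0.0518 -0.3756] w 0.0871 f [-0.4  0.6  0.6] j [ 0.07  0.36 -0.28  1.61 -0.7   1.33  0.32]
T 5 x [0.0004,0.0239,-0.0276,0,0,0] -> [0.59 0.1  0.27]
```

Emit:
step_arm:
  commands:
    - [0,0.0239,-0.0276,0,0,0]
    - [0,0.0239,-0.0276,0,0,0]
    - [0,0.0239,-0.0276,0,0,0]
    - [0,0.0239,-0.0276,0,0,0]
    - [0,0.0239,-0.0276,0,0,0]
    - [0,0,0,0,0,0]
    - [0,0,0,0,0,0]

```text
time: 29.7
ee_pos: [0.5883, 0.1009, 0.2708]
eef_rot: [0.915, 0.138, -0.051, -0.376]
ft_force: [-0.6, 1.4, -0.5]
width: 0.0867
```

Run:
```python
from h import *
jars(z=.072)
snap('top','t4.png')
R=RT(17.2,45); c=np.array([.5658,.2283,.036]); m=np.array([.296,-.955,0])
g=c+.016*m-R.apply([0,0,.003])
print(g); plan([('R',R),('T',g-R.apply([0,0,.1])),('T',g,.025)])
```

```text
px [212. 199.] 900 [0.5672 0.2295] [0.0601 0.0897] 18.2
[0.57116329 0.21099355 0.03812132]
t 29.8 p [0.5876 0.1021 0.2708] q [ 0.9145  0.1386 -0.0515 -0.3765] w 0.0868 f [0.1 0.5 0. ] j [ 0.25  0.47 -0.18  1.42 -0.64  1.58  0.48]
R 1 x [0,0,0,0.006,-0.010,0.005]
T 5 x [0.0033,0.0175,0.0283,0,0,0] -> [0.592 0.143 0.109]
T 4 x [0.0000,0.0000,0.0250,0,0,0] -> [0.571 0.211 0.038]
```

View pics/t4.png

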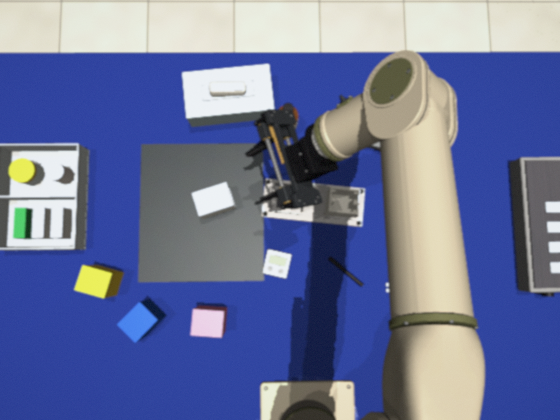

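The jar lies on its side at (213,199), and its pose agrees with the prediction. Regrasping.

Emit:
step_arm:
  commands:
    - [0.0033,0.0175,0.0283,0.006,0,0.01]
    - [0.0033,0.0175,0.0283,0,0,0]
    - [0.0033,0.0175,0.0283,0,0,0]
    - [0.0033,0.0175,0.0283,0,0,0]
    - [0.0033,0.0175,0.0283,0,0,0]
    - [0,0,0,0,0,0]
    - [0,0,0,0,0,0]

```text
time: 30.5
ee_pos: [0.5933, 0.1423, 0.1092]
eef_rot: [0.914, 0.133, -0.054, -0.38]
ft_force: [0.8, 0.3, 0.9]
width: 0.0867
```

Run:
```python
from h import *
R=RT(17.8,45); c=np.array([.5670,.2295,.036]); m=np.array([.306,-.952,0])
g=c+.016*m-R.apply([0,0,.003])
print(g); plan([('R',R),('T',g,.025)])
```

```text
[0.57254448 0.21224823 0.03812132]
t 30.5 p [0.5933 0.1423 0.1092] q [ 0.9139  0.1329 -0.054  -0.3797] w 0.0867 f [0.8 0.3 0.9] j [ 0.2   0.63 -0.2   1.55 -0.65  1.32  0.6 ]
R 1 x [0,0,0,-0.002,-0.018,-0.015]
T 5 x [0.0003,-0.0003,0.0204,0,0,0] -> [0.573 0.212 0.038]
```

Emit:
step_arm:
  commands:
    - [0,0,0,-0.002,-0.018,-0.015]
    - [0,0,0.0204,0,0,0]
    - [0,0,0.0204,0,0,0]
    - [0,0,0.0204,0,0,0]
    - [0,0,0.0204,0,0,0]
    - [0.001,0,0.0204,0,0,0]
    - [0,0,0,0,0,0]
    - [0,0,0,0,0,0]

```text
time: 31.3
ee_pos: [0.5736, 0.2095, 0.0375]
eef_rot: [0.913, 0.143, -0.058, -0.378]
ft_force: [-0.2, -0.1, 0.5]
width: 0.0869
```

Emit:
step_arm:
  commands:
    - [0,0,0,0,0,0]
    - [0,0,0,0,0,0]
    - [0,0,0,0,0,0]
    - [0,0,0,0,0,0]
    - [0,0,0,0,0,0]
    - [0,0,0,0,0,0]
    - [0,0,0,0,0,0]
  gripper: 0

```text
time: 32.0
ee_pos: [0.5728, 0.2096, 0.0361]
eef_rot: [0.913, 0.142, -0.059, -0.378]
ft_force: [-0.0, -3.2, 3.8]
width: 0.0601
```

Emit:
step_arm:
  commands:
    - [0,-0.02,-0.02,0,0,0]
    - [0,-0.0283,-0.0283,0,0,0]
    - [0,-0.0283,-0.0283,0,0,0]
    - [0,-0.0283,-0.0283,0,0,0]
    - [0,0,0,0,0,0]

```text
time: 32.5
ee_pos: [0.5747, 0.2107, 0.1898]
eef_rot: [0.913, 0.144, -0.055, -0.378]
ft_force: [0.7, 0.1, -1.5]
width: 0.0595
```

Emit:
step_arm:
  commands:
    - [0,0,0,-0.143,0,0]
    - [0,0,0,-0.143,0,0]
    - [0,0,0,-0.143,0,0]
    - [0,0,0,-0.143,0,0]
    - [0,0,0,-0.143,0,0]
    - [0,0,0,-0.143,0,0]
    - [0,0,0,-0.143,0,0]
    - [0,0,0,-0.143,0,0]
    - [0,0,0,-0.143,0,0]
    - [0,0,0,-0.143,0,0]
    - [0,0,0,-0.143,0,0]
    - [0,0,0,0,0,0]

```text
time: 33.7
ee_pos: [0.5695, 0.2137, 0.1796]
eef_rot: [0.911, 0.147, 0.057, 0.381]
ft_force: [-0.7, 0.6, -3.2]
width: 0.0601
```

Run:
```python
from h import *
b1=np.array([.5728,.0475,0]); sy=np.array([.1097,.994,0])
plan([('R',RT(-6.3,-45)),('T',b1+[0,0,.16]),('T',b1+[0,0,.12])])
```

```text
t 33.7 p [0.5695 0.2137 0.1796] q [0.911  0.1473 0.0572 0.3809] w 0.0601 f [-0.7  0.6 -3.2] j [-0.76  0.54 -0.05  1.52  0.7   1.54 -0.67]
R 3 x [0,0,0,0.002,-0.099,0.102]
T 5 x [0.0043,0.0205,0.0261,0,0,0] -> [0.573 0.048 0.16 ]
T 2 x [0.0000,-0.0141,0.0141,0,0,0] -> [0.573 0.048 0.12 ]
```

Emit:
step_arm:
  commands:
    - [0,0,0,0.002,-0.099,0.102]
    - [0,0,0,0,-0.099,0.102]
    - [0,0,0,0,-0.099,0.102]
    - [0.0043,0.0205,0.0261,0,0,0]
    - [0.0043,0.0205,0.0261,0,0,0]
    - [0.0043,0.0205,0.0261,0,0,0]
    - [0.0043,0.0205,0.0261,0,0,0]
    - [0.0043,0.0205,0.0261,0,0,0]
    - [0,-0.0141,0.0141,0,0,0]
    - [0,-0.0141,0.0141,0,0,0]
    - [0,0,0,0,0,0]
    - [0,0,0,0,0,0]

```text
time: 34.9
ee_pos: [0.5749, 0.0447, 0.1241]
eef_rot: [0.923, -0.055, -0.02, 0.381]
ft_force: [0.5, 0.4, -1.9]
width: 0.0597
```

Run:
```python
from h import *
b1=np.array([.5728,.0477,0])
plan([('R',RT(-6.3,-45)),('T',b1+[0,0,.09]),('T',b1+[0,0,.066],.006)])
```

```text
t 34.9 p [0.5749 0.0447 0.1241] q [ 0.9225 -0.0547 -0.0197  0.3815] w 0.0597 f [ 0.5  0.4 -1.9] j [-0.55  0.6   0.07  1.56  0.59  1.5  -0.81]
R 1 x [0,0,0,-0.002,0.001,-0.008]
T 1 x [-0.0024,-0.0261,0.0222,0,0,0] -> [0.573 0.048 0.09 ]
T 4 x [0.0000,-0.0042,0.0042,0,0,0] -> [0.573 0.048 0.066]
```

Emit:
step_arm:
  commands:
    - [-0.0024,-0.0261,0.0222,-0.002,0.001,-0.008]
    - [0,0,0,0,0,0]
    - [0,-0.0042,0.0042,0,0,0]
    - [0,-0.0042,0.0042,0,0,0]
    - [0,-0.0042,0.0042,0,0,0]
    - [0,0,0,0,0,0]

```text
time: 35.5
ee_pos: [0.5731, 0.0468, 0.0723]
eef_rot: [0.922, -0.051, -0.021, 0.383]
ft_force: [-0.1, -0.0, -2.5]
width: 0.0598
```

Run:
```python
from h import *
b1=np.array([.5728,.0477,0])
plan([('R',RT(-6.3,-45)),('T',b1+[0,0,.064],.006)])
```

```text
t 35.5 p [0.5731 0.0468 0.0723] q [ 0.9222 -0.0515 -0.0206  0.3828] w 0.0598 f [-0.1 -0.  -2.5] j [-0.56  0.66  0.07  1.58  0.59  1.44 -0.85]
R 1 x [0,0,0,0.002,-0.000,-0.002]
T 2 x [-0.0002,-0.0033,0.0026,0,0,0] -> [0.573 0.048 0.064]
```

Emit:
step_arm:
  commands:
    - [0,-0.0032,0.0026,0,0,0]
    - [0,-0.0032,0.0026,0,0,0]
    - [0,0,0,0,0,0]

```text
time: 35.8
ee_pos: [0.5738, 0.0472, 0.0668]
eef_rot: [0.922, -0.052, -0.02, 0.384]
ft_force: [-3.9, 1.0, 15.3]
width: 0.0601
```

Emit:
step_arm:
  commands:
    - [0,0,0,0,0,0]
    - [0,0,0,0,0,0]
    - [0,0,0,0,0,0]
    - [0,0,0,0,0,0]
    - [0,0,0,0,0,0]
  gripper: 1

```text
time: 36.3
ee_pos: [0.5733, 0.0476, 0.0643]
eef_rot: [0.922, -0.052, -0.02, 0.383]
ft_force: [-0.2, 0.8, -0.3]
width: 0.085
```

Emit:
step_arm:
  commands:
    - [0,0,-0.03,0,0,0]
    - [0,0,-0.045,0,0,0]
    - [0,0,-0.045,0,0,0]
    - [0,0,-0.045,0,0,0]
    - [0,0,-0.045,0,0,0]
    - [0,0,0,0,0,0]

```text
time: 36.9
ee_pos: [0.5902, 0.201, 0.2161]
eef_rot: [0.924, -0.05, -0.018, 0.38]
ft_force: [1.1, 0.6, -0.1]
width: 0.0868
```

Run:
```python
from h import *
plan([('S',(-.03,-.06,.1),.045),('R',RT(-6.3,0)),('R',RT(-97.5,0)),('T',(.50,-.28,.33),.045)])
```

```text
t 36.9 p [0.5902 0.201  0.2161] q [ 0.9235 -0.0499 -0.0175  0.3799] w 0.0868 f [ 1.1  0.6 -0.1] j [-0.7   0.69  0.03  1.2   0.53  1.81 -0.79]
T 3 x [-0.0076,0.0384,-0.0090,0,0,0] -> [0.56  0.141 0.316]
R 6 x [0,0,0,0.130,-0.001,0.000]
R 11 x [0,0,0,-0.000,-0.000,0.145]
T 10 x [0.0425,0.0005,-0.0014,0,0,0] -> [ 0.5  -0.28  0.33]
```

Emit:
step_arm:
  commands:
    - [-0.0076,0.0384,-0.009,0,0,0]
    - [-0.0076,0.0384,-0.009,0,0,0]
    - [-0.0076,0.0384,-0.009,0,0,0]
    - [0,0,0,0.13,0,0]
    - [0,0,0,0.13,0,0]
    - [0,0,0,0.13,0,0]
    - [0,0,0,0.13,0,0]
    - [0,0,0,0.13,0,0]
    - [0,0,0,0.13,0,0]

```text
time: 37.8
ee_pos: [0.5599, 0.1356, 0.3135]
eef_rot: [0.998, -0.056, 0.002, 0.001]
ft_force: [0.4, -0.2, -0.7]
width: 0.0868
```

Emit:
step_arm:
  commands:
    - [0,0,0,0,0,0.145]
    - [0,0,0,0,0,0.145]
    - [0,0,0,0,0,0.145]
    - [0,0,0,0,0,0.145]
    - [0,0,0,0,0,0.145]
    - [0,0,0,0,0,0.145]
    - [0,0,0,0,0,0.145]
    - [0,0,0,0,0,0.145]
    - [0,0,0,0,0,0.145]
    - [0,0,0,0,0,0.145]
    - [0,0,0,0,0,0.145]

```text
time: 38.9
ee_pos: [0.5596, 0.1353, 0.3124]
eef_rot: [-0.655, 0.756, -0.003, -0.002]
ft_force: [0.5, -0.2, -0.4]
width: 0.0868
```

Emit:
step_arm:
  commands:
    - [0.0425,0.0005,-0.0014,0,0,0]
    - [0.0425,0.0005,-0.0014,0,0,0]
    - [0.0425,0.0005,-0.0014,0,0,0]
    - [0.0425,0.0005,-0.0014,0,0,0]
    - [0.0425,0.0005,-0.0014,0,0,0]
    - [0.0425,0.0005,-0.0014,0,0,0]
    - [0.0425,0.0005,-0.0014,0,0,0]
    - [0.0425,0.0005,-0.0014,0,0,0]
    - [0.0425,0.0005,-0.0014,0,0,0]
    - [0.0425,0.0005,-0.0014,0,0,0]
    - [0,0,0,0,0,0]

```text
time: 40.0
ee_pos: [0.4942, -0.2911, 0.3297]
eef_rot: [-0.654, 0.757, -0.003, -0.003]
ft_force: [-0.1, 0.7, 0.2]
width: 0.0869
```

Run:
```python
from h import *
st(); c,w=snap('wrist','w1.png'); print({k:np.round(v,4).tolist() for k,v in c.items()}); _,t=snap('top','t5.png')
cv2.imwrite('pics/c5.png',np.hstack([w[:, :],np.vstack([cv2.resize(t[140:260,190:370],(240,160)),np.zeros((260,240,3),np.uint8)])]))
print('cam',-c['R'].T@c['t'])
```

```text
t 40.0 p [ 0.4942 -0.2911  0.3297] q [-0.6539  0.7566 -0.0035 -0.0033] w 0.0869 f [-0.1  0.7  0.2] j [ 0.02  0.19  0.5   1.49 -0.08  1.49 -1.2 ]
{'fx': 372.5882, 'fy': 372.5882, 'cx': 281.7292, 'cy': 208.3313, 'R': [[-0.1459, -0.9893, 0.0097], [-0.9532, 0.1432, 0.2661], [-0.2646, 0.0296, -0.9639]], 't': [-0.2199, 0.4574, 0.6151]}
cam [ 0.56674482 -0.30124974  0.47330575]
```

View pics/c5.png

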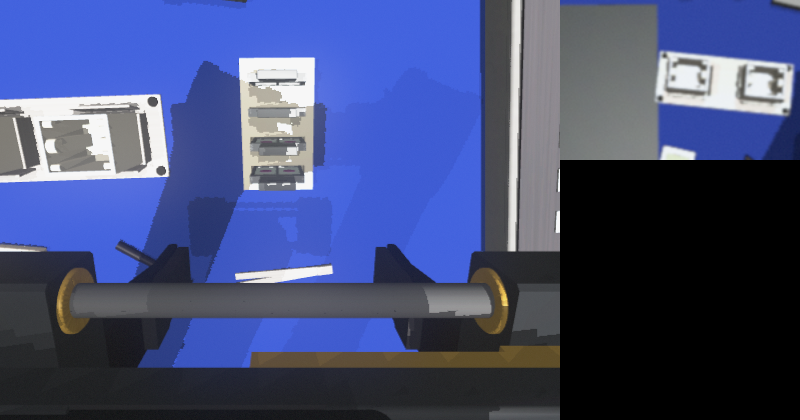

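The wrist view shows the rack at (240-315, 58-190) with the tab tops at rows ~75, 112, 147 and 175. Jar 1 is at (85,145), and both jars stand in the bays in the top inset. I'll fit the rack and jar poses and overlay the predicted tab and groove outlines.

```bash
cat >> h.py <<'E'
def whiterect(c,im,win,z,th=150,close=9):
    hsv=cv2.cvtColor(im,cv2.COLOR_BGR2HSV); m=((hsv[...,2]>th)&(hsv[...,1]<70)).astype(np.uint8)
    k=np.zeros_like(m); x0,y0,x1,y1=win; k[y0:y1,x0:x1]=m[y0:y1,x0:x1]; k=cv2.morphologyEx(k,cv2.MORPH_CLOSE,np.ones((close,close)))
    cs,_=cv2.findContours(k,cv2.RETR_EXTERNAL,cv2.CHAIN_APPROX_NONE); h=cv2.convexHull(max(cs,key=cv2.contourArea))[:,0]
    P=np.array([bp(c,u,v,z)[:2] for u,v in h],np.float32); r=cv2.minAreaRect(P); print(np.round(r[0],4),np.round(r[1],4),round(r[2],2)); return r
def box(c,im,ctr,yaw,lx,ly,z,s,o,col=(0,0,255)):
    a=np.radians(yaw); X=np.array([np.cos(a),np.sin(a)]);Yv=np.array([-X[1],X[0]])
    P=[np.r_[np.array(ctr)+i*lx/2*X+j*ly/2*Yv,z] for i,j in((1,1),(1,-1),(-1,-1),(-1,1))]
    q=((pj(c,P)-o)*s).astype(np.int32); cv2.polylines(im,[q],True,col,1)
E
cat > pose.json <<'E'
E
python3 - <<'E'
from h import *
import pickle
st(); c=cal('wrist'); w=cv2.cvtColor(camera('wrist'),cv2.COLOR_RGB2BGR); pickle.dump((c,w),open('w1.pkl','wb'))
r=whiterect(c,w,(235,50,318,200),.028,120,15)
s=6; o=np.array([228,45]); im=cv2.resize(w[45:200,228:328],None,fx=s,fy=s,interpolation=cv2.INTER_CUBIC)
im=im[:, :]
ctr=np.array(r[0]); yaw=(r[2]-90) if r[2]>45 else r[2]
a=np.radians(yaw)
box(c,im,ctr,yaw,.15,.084,.028,s,o,(0,255,0))
for x in (-.051,-.017,.017,.051): box(c,im,ctr+x*np.array([np.cos(a),np.sin(a)]),yaw,.008,.036,.122,s,o)
cv2.imwrite('pics/c6.png',cv2.resize(im,None,fx=.64,fy=.64)); print(im.shape)
E
```

```text
t 40.1 p [ 0.4966 -0.2855  0.3294] q [-0.6565  0.7543 -0.0025 -0.0022] w 0.0869 f [ 0.2 -0.8 -0.1] j [ 0.02  0.19  0.49  1.49 -0.08  1.49 -1.2 ]
[ 0.5434 -0.2961] [0.084  0.1509] 82.04
(930, 600, 3)
```

View pics/c6.png

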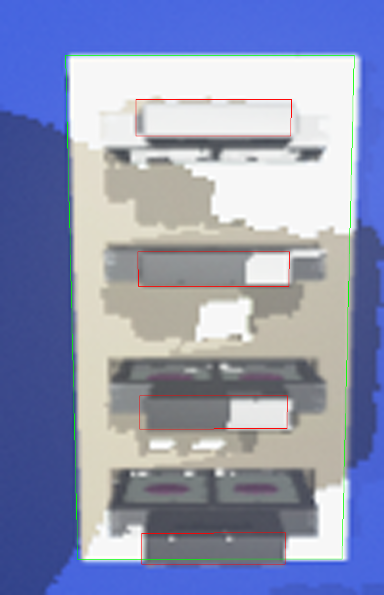

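The rack fit is (.5434,-.2961) at -8.0°, and the predicted tab tops match the image. Next, measure the jars from above.

Emit:
step_arm:
  commands:
    - [-0.043,-0.005,0,0,0,0]
    - [-0.043,-0.005,0,0,0,0]
    - [-0.043,-0.005,0,0,0,0]
    - [-0.043,-0.005,0,0,0,0]
    - [-0.043,-0.005,0,0,0,0]
    - [-0.043,-0.005,0,0,0,0]
    - [0,0,0,0,0,0]
    - [0,0,0,0,0,0]
    - [0,0,0,0,0,0]

```text
time: 41.05
ee_pos: [0.5618, -0.0331, 0.3284]
eef_rot: [-0.658, 0.753, -0.003, -0.002]
ft_force: [-0.5, -0.5, -0.1]
width: 0.0869
```

Run:
```python
from h import *
import pickle
st(); c=cal('wrist'); w=cv2.cvtColor(camera('wrist'),cv2.COLOR_RGB2BGR); pickle.dump((c,w),open('w2.pkl','wb'))
s=2.5; x0,y0=120,20; o=np.array([x0,y0]); im=cv2.resize(w[y0:250,x0:440],None,fx=s,fy=s,interpolation=cv2.INTER_CUBIC)
yaw=-6.3; a=np.radians(yaw); X=np.array([np.cos(a),np.sin(a)]); Y=np.array([-X[1],X[0]]); ctr=np.array([.5651,-.0221])
box(c,im,ctr,yaw,.1,.262,.004,s,o,(0,255,0))
for b in(-.07,.07):
    q=ctr+b*Y; box(c,im,q,yaw,.06,.072,.092,s,o); 
    for g in(-.013,.013): box(c,im,q+g*X,yaw,.011,.064,.092,s,o,(255,0,255))
cv2.imwrite('pics/c7.png',im); print(im.shape)
```

```text
t 41.05 p [ 0.5618 -0.0331  0.3284] q [-0.6576  0.7534 -0.003  -0.002 ] w 0.0869 f [-0.5 -0.5 -0.1] j [-0.29  0.16  0.3   1.5  -0.04  1.49 -1.69]
(575, 800, 3)
```

View pics/c7.png

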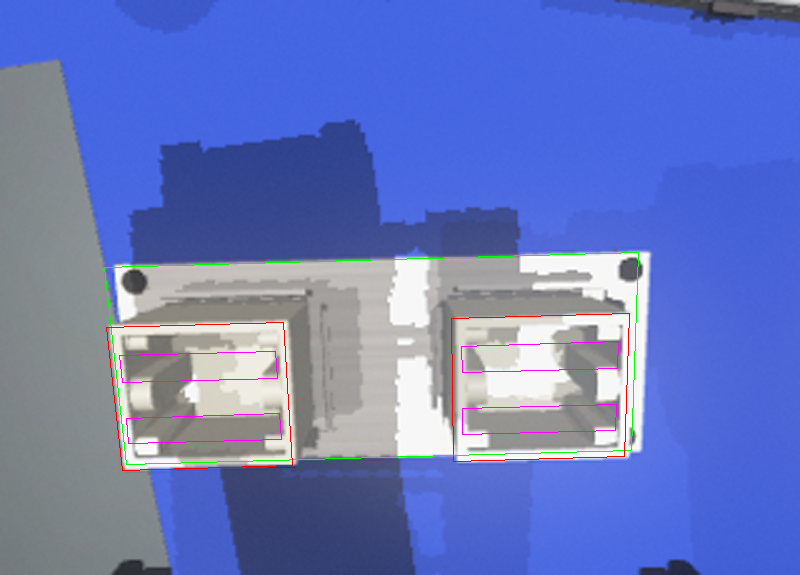

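Left in the picture is +y. The rim overlays agree to a few millimetres, but the stand plate looks shifted about 4 mm toward -y and the arm may still have been settling. I'll retake and fit the rims numerically.

```bash
cat >> h.py <<'E'
from scipy.ndimage import map_coordinates
from scipy.optimize import differential_evolution
def edgefit(c,im,rects,x0,rng=(.007,.007,3),):
    """rects: list of (lx,ly,z); pose x,y,yawdeg maximising edge strength along the outlines"""
    g=cv2.GaussianBlur(cv2.cvtColor(im,cv2.COLOR_BGR2GRAY),(0,0),.8).astype(np.float32)
    gx=cv2.Sobel(g,cv2.CV_32F,1,0);gy=cv2.Sobel(g,cv2.CV_32F,0,1)
    t=np.linspace(-.48,.48,40)
    def f(p):
        a=np.radians(p[2]);X=np.array([np.cos(a),np.sin(a)]);Y=np.array([-X[1],X[0]]);tot=0
        for lx,ly,z in rects:
            for P in (np.c_[np.full(40,lx/2),t*ly],np.c_[np.full(40,-lx/2),t*ly],np.c_[t*lx,np.full(40,ly/2)],np.c_[t*lx,np.full(40,-ly/2)]):
                W=np.c_[P@np.array([X,Y])+p[:2],np.full(40,z)];q=pj(c,W); d=q[-1]-q[0]; d/=np.linalg.norm(d)
                v=map_coordinates(gx,q[:,::-1].T,order=1,mode='nearest')*-d[1]+map_coordinates(gy,q[:,::-1].T,order=1,mode='nearest')*d[0]
                tot+=np.minimum(np.abs(v),120).mean()
        return -tot
    r=differential_evolution(f,[(x0[i]-rng[i],x0[i]+rng[i]) for i in range(3)],seed=0,maxiter=60)
    return r.x,-r.fun
E
python3 - <<'E'
from h import *
st()
R=[(.06,.072,.092),(.052,.064,.092)]
for k in range(2):
    s=st(); c=cal('wrist'); w=cv2.cvtColor(camera('wrist'),cv2.COLOR_RGB2BGR)
    for b in ((.5728,.0475),(.5574,-.0917)): print('wrist',[np.round(v,4) for v in edgefit(c,w,R,(*b,-6.3))])
    print('plate',edgefit(c,w,[(.1,.262,.004)],(.5651,-.0221,-6.3)))
cv2.imwrite('pics/w3.png',w)
E
```

```text
t 41.1 p [ 0.5618 -0.0336  0.3286] q [-0.6572  0.7537 -0.0031 -0.0019] w 0.0872 f [-0.1 -0.6 -0.6] j [-0.29  0.16  0.3   1.5  -0.04  1.49 -1.69]
t 41.1 p [ 0.5618 -0.0336  0.3286] q [-0.6572  0.7537 -0.0031 -0.0019] w 0.0872 f [-0.1 -0.6 -0.6] j [-0.29  0.16  0.3   1.5  -0.04  1.49 -1.69]
wrist [array([ 0.5743,  0.0464, -6.8055]), np.float64(903.4712)]
wrist [array([ 0.5579, -0.0933, -6.9653]), np.float64(767.6841)]
plate (array([ 0.56634948, -0.02604133, -6.85030085]), np.float64(465.1484730626166))
t 41.15 p [ 0.5618 -0.0338  0.3286] q [-0.6571  0.7538 -0.0031 -0.0019] w 0.0865 f [-0.1 -0.6  1.1] j [-0.29  0.16  0.3   1.5  -0.04  1.49 -1.69]
wrist [array([ 0.5743,  0.0464, -6.7534]), np.float64(902.7586)]
wrist [array([ 0.5578, -0.0934, -6.9406]), np.float64(768.7749)]
plate (array([ 0.5661529 , -0.02591302, -6.61915421]), np.float64(464.6662223088949))
```

```bash
cat >> h.py <<'E'
def ax(y): a=np.radians(y); return np.array([np.cos(a),np.sin(a)])
RK=np.array([.5434,-.2961]); RY=-7.96
CAR={i:RK+x*ax(RY) for i,x in enumerate((.051,.017,-.017,-.051))}
SY=-6.75
J=[np.array([.5579,-.0934]),np.array([.5743,.0464])]
GR={(j,g):J[j]+(.013 if g else -.013)*ax(SY) for j in(0,1) for g in(0,1)}
RP=RT(RY-90,0); RG=RT(SY-90,0)
def pick(i): q=CAR[i]; plan([('R',RP),('T',(*q,.20),.045),('T',(*q,.112),.03)])
def over(j,g,z=.245): q=GR[j,g]; plan([('R',RG),('T',(*q,z),.045)])
E
python3 - <<'E'
from h import *
print(CAR,GR)
s=st(); plan([('T',(.5939,-.3032,.26),.045),('T',(.5939,-.3032,.16),.035)])
E
```

```text
{0: array([ 0.59390861, -0.30316257]), 1: array([ 0.5602362 , -0.29845419]), 2: array([ 0.5265638 , -0.29374581]), 3: array([ 0.49289139, -0.28903743])} {(0, 0): array([ 0.54499011, -0.09187201]), (0, 1): array([ 0.57080989, -0.09492799]), (1, 0): array([0.56139011, 0.04792799]), (1, 1): array([0.58720989, 0.04487201])}
t 41.2 p [ 0.5619 -0.0337  0.3286] q [-0.6571  0.7538 -0.0031 -0.0018] w 0.0871 f [ 0.6 -0.  -0.9] j [-0.29  0.16  0.3   1.5  -0.04  1.49 -1.69]
t 41.2 p [ 0.5619 -0.0337  0.3286] q [-0.6571  0.7538 -0.0031 -0.0018] w 0.0871 f [ 0.6 -0.  -0.9] j [-0.29  0.16  0.3   1.5  -0.04  1.49 -1.69]
T 7 x [0.0374,-0.0098,0.0101,0,0,0] -> [ 0.594 -0.303  0.26 ]
T 3 x [-0.0002,0.0001,0.0333,0,0,0] -> [ 0.594 -0.303  0.16 ]
```

Emit:
step_arm:
  commands:
    - [0.0374,-0.0098,0.0101,0,0,0]
    - [0.0374,-0.0098,0.0101,0,0,0]
    - [0.0374,-0.0098,0.0101,0,0,0]
    - [0.0374,-0.0098,0.0101,0,0,0]
    - [0.0374,-0.0098,0.0101,0,0,0]
    - [0.0374,-0.0098,0.0101,0,0,0]
    - [0.0374,-0.0098,0.0101,0,0,0]
    - [0,0,0.03,0,0,0]
    - [0,0,0,0,0,0]
    - [0,0,0,0,0,0]
  gripper: 0.6
  grip_force: 20

```text
time: 42.2
ee_pos: [0.5948, -0.3014, 0.2299]
eef_rot: [-0.658, 0.753, -0.002, -0.002]
ft_force: [0.0, 0.2, 1.6]
width: 0.0522
```

Run:
```python
from h import *
pick(0)
```

```text
t 42.2 p [ 0.5948 -0.3014  0.2299] q [-0.6578  0.7532 -0.0024 -0.0019] w 0.0522 f [0.  0.2 1.6] j [ 0.08  0.45  0.44  1.38 -0.18  1.35 -1.18]
R 1 x [0,0,0,-0.001,-0.006,0.004]
T 1 x [0.0019,0.0006,0.0299,0,0,0] -> [ 0.594 -0.303  0.2  ]
T 3 x [0.0000,0.0000,0.0293,0,0,0] -> [ 0.594 -0.303  0.112]
```

Emit:
step_arm:
  commands:
    - [0.002,0.0006,0.03,-0.001,-0.006,0.004]
    - [0,0,0.03,0,0,0]
    - [0,0,0.02,0,0,0]
    - [0,0,0.02,0,0,0]
    - [0,0,0.018,0,0,0]
    - [0,0,0,0,0,0]
    - [0,0,0,0,0,0]

```text
time: 42.9
ee_pos: [0.5951, -0.3037, 0.1136]
eef_rot: [-0.657, 0.754, -0.001, 0.001]
ft_force: [0.8, -0.3, 0.2]
width: 0.0521
```

Run:
```python
from h import *
pick(0)
c,w=snap('wrist','w4.png'); _,s=snap('scene','s4.png')
cv2.imwrite('pics/c8.png',np.hstack([cv2.resize(w[150:400,130:430],(480,400)),cv2.resize(s[200:350,60:180],(320,400))]))
```

```text
t 42.9 p [ 0.5951 -0.3037  0.1136] q [-6.567e-01  7.542e-01 -1.300e-03  6.000e-04] w 0.0521 f [ 0.8 -0.3  0.2] j [ 0.1   0.54  0.41  1.51 -0.23  1.14 -1.15]
R 1 x [0,0,0,-0.003,-0.001,0.001]
T 2 x [-0.0002,0.0006,-0.0432,0,0,0] -> [ 0.594 -0.303  0.2  ]
T 3 x [0.0000,0.0000,0.0293,0,0,0] -> [ 0.594 -0.303  0.112]
```

View pics/c8.png

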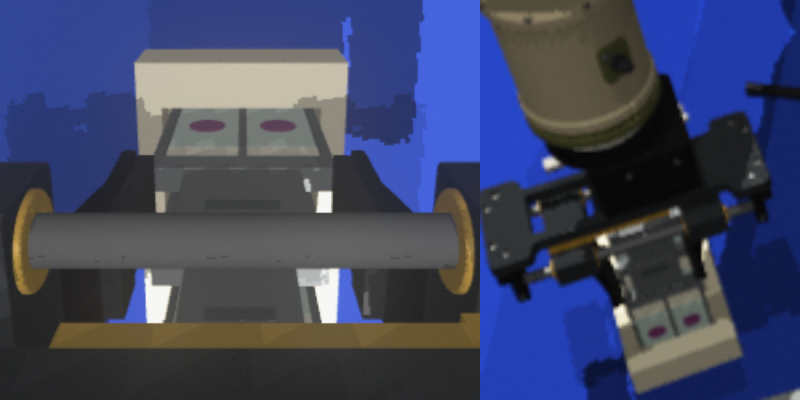

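The tab is centred between the fingers. Grasping and lifting.

Emit:
step_arm:
  commands:
    - [0,0.0012,0.001,-0.003,0,0]
    - [0,0,0,0,0,0]

```text
time: 43.2
ee_pos: [0.5932, -0.304, 0.1115]
eef_rot: [-0.656, 0.755, 0.0, -0.001]
ft_force: [0.3, 0.3, -0.4]
width: 0.052
```

Emit:
step_arm:
  commands:
    - [0,0,0,0,0,0]
    - [0,0,0,0,0,0]
    - [0,0,0,0,0,0]
    - [0,0,0,0,0,0]
    - [0,0,0,0,0,0]
    - [0,0,0,0,0,0]
  gripper: 0

```text
time: 43.8
ee_pos: [0.593, -0.3039, 0.1107]
eef_rot: [-0.656, 0.755, 0.001, -0.001]
ft_force: [0.3, -0.7, -0.2]
width: 0.0357
```

Emit:
step_arm:
  commands:
    - [0,0,-0.01,0,0,0]
    - [0,0,-0.02,0,0,0]
    - [0,0,-0.03,0,0,0]
    - [0,0,-0.04,0,0,0]
    - [0,0,-0.04,0,0,0]
    - [0,0,0,0,0,0]
    - [0,0,0,0,0,0]

```text
time: 44.5
ee_pos: [0.5936, -0.3042, 0.2522]
eef_rot: [-0.656, 0.755, -0.001, -0.0]
ft_force: [0.2, -0.6, -2.0]
width: 0.0355
```

Run:
```python
from h import *
over(0,1)
```

```text
t 44.5 p [ 0.5936 -0.3042  0.2522] q [-6.562e-01  7.546e-01 -5.000e-04 -3.000e-04] w 0.0355 f [ 0.2 -0.6 -2. ] j [ 0.09  0.44  0.45  1.34 -0.19  1.4  -1.18]
R 1 x [0,0,0,-0.000,-0.001,-0.021]
T 5 x [-0.0410,0.0094,0.0014,0,0,0] -> [ 0.571 -0.095  0.245]
```

Emit:
step_arm:
  commands:
    - [-0.041,0.0094,0.0014,0,0,-0.021]
    - [-0.041,0.0094,0.0014,0,0,0]
    - [-0.041,0.0094,0.0014,0,0,0]
    - [-0.041,0.0094,0.0014,0,0,0]
    - [-0.041,0.0094,0.0014,0,0,0]
    - [0,0,0,0,0,0]
    - [0,0,0,0,0,0]
    - [0,0,0,0,0,0]

```text
time: 45.3
ee_pos: [0.5712, -0.096, 0.2431]
eef_rot: [-0.664, 0.748, 0.001, -0.002]
ft_force: [0.4, -0.3, 0.2]
width: 0.036
```

Run:
```python
from h import *
plan([('R',RG),('T',(*(GR[0,1]+[-.0009,0]),.206),.05)])
```

```text
t 45.3 p [ 0.5712 -0.096   0.2431] q [-6.635e-01  7.481e-01  6.000e-04 -1.500e-03] w 0.036 f [ 0.4 -0.3  0.2] j [-0.22  0.23  0.36  1.6  -0.08  1.33 -1.54]
R 1 x [0,0,0,0.003,-0.001,-0.002]
T 1 x [-0.0009,0.0014,0.0371,0,0,0] -> [ 0.57  -0.095  0.206]
```

Emit:
step_arm:
  commands:
    - [-0.0009,0.0014,0.017,0.003,-0.001,-0.002]
    - [0,0,0.017,0,0,0]
    - [0,0,0.003,0,0,0]
    - [0,0,0,0,0,0]
    - [0,0,0,0,0,0]

```text
time: 45.8
ee_pos: [0.5706, -0.0944, 0.2074]
eef_rot: [-0.665, 0.747, -0.001, 0.001]
ft_force: [-0.5, 0.2, -0.8]
width: 0.0359
```

Run:
```python
from h import *
plan([('R',RG),('T',(*(GR[0,1]+[-.0009,0]),.19),.05)])
c,w=snap('wrist','w5.png')
s=3;x0,y0=120,130; o=np.array([x0,y0]); im=cv2.resize(w[y0:330,x0:386],None,fx=s,fy=s,interpolation=cv2.INTER_CUBIC)
for g in(0,1): box(c,im,GR[0,g],SY,.011,.064,.092,s,o,(255,0,255))
box(c,im,J[0],SY,.06,.072,.092,s,o)
q=read_state()['ee_pos'][:2]+np.array([.0009,0]); box(c,im,q,SY,.008,.058,.101,s,o,(0,255,0))
cv2.imwrite('pics/c9.png',im[:600])
```

```text
t 45.8 p [ 0.5706 -0.0944  0.2074] q [-6.645e-01  7.473e-01 -6.000e-04  6.000e-04] w 0.0359 f [-0.5  0.2 -0.8] j [-0.21  0.25  0.35  1.66 -0.09  1.25 -1.53]
R 1 x [0,0,0,-0.002,0.000,0.001]
T 1 x [0.0006,0.0006,0.0174,0,0,0] -> [ 0.57  -0.095  0.19 ]
```

View pics/c9.png

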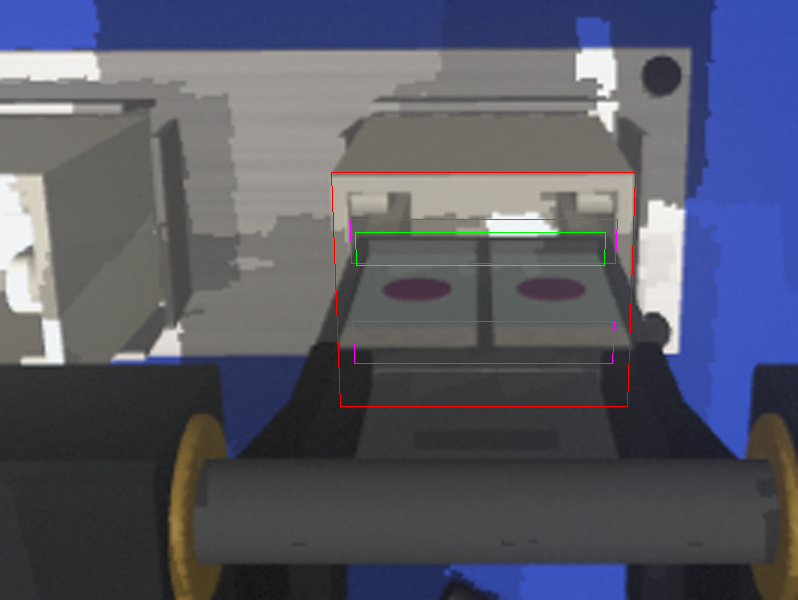

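The carrier's foot edge (365-610, 238) sits about 1 mm toward -x and 1.5 mm toward -y of the groove centre. I'll correct for that and descend gently.

Emit:
step_arm:
  commands:
    - [-0.0014,-0.0006,0.003,-0.002,0,0]
    - [0,0,0.005,0,0,0]
    - [0,0,0.005,0,0,0]
    - [0,0,0.005,0,0,0]
    - [0,0,0.005,0,0,0]
    - [0,0,0,0,0,0]

```text
time: 46.45
ee_pos: [0.5706, -0.0922, 0.1827]
eef_rot: [-0.665, 0.747, 0.001, -0.001]
ft_force: [-0.2, 0.7, -0.5]
width: 0.0361
```

Emit:
step_arm:
  commands:
    - [0,0,0.008,0,0,0]
    - [0,0,0.008,0,0,0]
    - [0,0,0.008,0,0,0]
    - [0,0,0,0,0,0]

```text
time: 46.85
ee_pos: [0.5703, -0.0922, 0.1581]
eef_rot: [-0.665, 0.747, 0.001, -0.001]
ft_force: [-0.4, 0.5, -0.4]
width: 0.0357
```

Emit:
step_arm:
  commands:
    - [0,0,0.008,0,0,0]
    - [0,0,0.008,0,0,0]
    - [0,0,0.008,0,0,0]
    - [0,0,0.008,0,0,0]
    - [0,0,0,0,0,0]

```text
time: 47.35
ee_pos: [0.5703, -0.0922, 0.1262]
eef_rot: [-0.665, 0.747, 0.001, -0.001]
ft_force: [0.2, 0.6, -0.8]
width: 0.0361
```

Run:
```python
from h import *
plan([('R',RG)])
```

```text
t 47.35 p [ 0.5703 -0.0922  0.1262] q [-0.6649  0.7469  0.0012 -0.001 ] w 0.0361 f [ 0.2  0.6 -0.8] j [-0.2   0.33  0.34  1.74 -0.12  1.09 -1.51]
R 1 x [0,0,0,0.003,0.000,0.002]
```

Sliding freely with no force. Down to the floor (TCP about .1137).

Emit:
step_arm:
  commands:
    - [0,0,0.006,0,0,0]
    - [0,0,0.004,0,0,0]
    - [0,0,0.002,0,0,0]
    - [0,0,0,0,0,0]

```text
time: 47.75
ee_pos: [0.5709, -0.0923, 0.1154]
eef_rot: [-0.665, 0.747, 0.001, -0.0]
ft_force: [-0.4, -0.1, -0.4]
width: 0.0361
```

Emit:
step_arm:
  commands:
    - [0,0,0.002,0,0,0]
    - [0,0,0,0,0,0]

```text
time: 47.95
ee_pos: [0.5711, -0.0923, 0.1138]
eef_rot: [-0.665, 0.747, 0.0, -0.0]
ft_force: [0.5, -0.2, -0.4]
width: 0.0356
```

Emit:
step_arm:
  commands:
    - [0,0,0.001,0,0,0]
    - [0,0,0,0,0,0]

```text
time: 48.15
ee_pos: [0.5716, -0.0923, 0.1136]
eef_rot: [-0.665, 0.747, 0.0, 0.0]
ft_force: [0.2, 1.3, 4.9]
width: 0.036
```

Emit:
step_arm:
  commands:
    - [0,0,0,0,0,0]
    - [0,0,0,0,0,0]
    - [0,0,0,0,0,0]
    - [0,0,0,0,0,0]
  gripper: 0.6

```text
time: 48.55
ee_pos: [0.5709, -0.0923, 0.1125]
eef_rot: [-0.665, 0.747, 0.001, -0.0]
ft_force: [-0.6, 0.0, 0.8]
width: 0.051
```

Emit:
step_arm:
  commands:
    - [0,0,-0.01,0,0,0]
    - [0,0,-0.03,0,0,0]
    - [0,0,-0.045,0,0,0]
    - [0,0,-0.045,0,0,0]
    - [0,0,0,0,0,0]

```text
time: 49.05
ee_pos: [0.5738, -0.093, 0.2501]
eef_rot: [-0.665, 0.747, -0.003, 0.004]
ft_force: [1.1, 0.1, -0.3]
width: 0.0521
```

Run:
```python
from h import *
plan([('R',RP),('T',(*CAR[1],.23),.045),('T',(*CAR[1],.111),.03)])
snap('scene','s6.png');w=snap('wrist','w6.png')[1]
a=cv2.imread('pics/s6.png')[140:320,90:330]
cv2.imwrite('pics/c10.png',np.hstack([cv2.resize(a,(400,300)),cv2.resize(w,(400,300))]))
```

```text
t 49.05 p [ 0.5738 -0.093   0.2501] q [-0.6647  0.7471 -0.0031  0.0037] w 0.0521 f [ 1.1  0.1 -0.3] j [-0.22  0.22  0.36  1.6  -0.08  1.33 -1.54]
R 1 x [0,0,0,-0.010,0.002,0.022]
T 5 x [0.0411,-0.0030,0.0040,0,0,0] -> [ 0.56  -0.298  0.23 ]
T 4 x [0.0000,0.0000,0.0298,0,0,0] -> [ 0.56  -0.298  0.111]
```

View pics/c10.png

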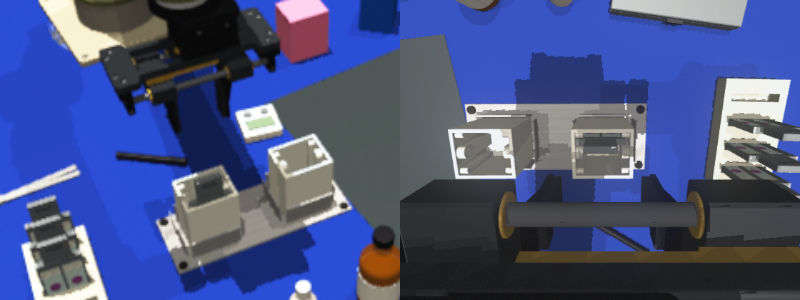

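The carrier is home: it touched the floor at TCP z .1136, where .1137 was expected. On to the second.

Emit:
step_arm:
  commands:
    - [0.0411,-0.003,0.004,-0.006,0.002,0.022]
    - [0.0411,-0.003,0.004,0,0,0]
    - [0.0411,-0.003,0.004,0,0,0]
    - [0.0411,-0.003,0.004,0,0,0]
    - [0.0411,-0.003,0.004,0,0,0]
    - [0,0,0.02,0,0,0]
    - [0,0,0.02,0,0,0]
    - [0,0,0,0,0,0]
    - [0,0,0,0,0,0]

```text
time: 50.05
ee_pos: [0.5578, -0.2976, 0.1823]
eef_rot: [-0.657, 0.754, 0.003, -0.003]
ft_force: [0.2, -1.3, -0.0]
width: 0.0523
```

Run:
```python
from h import *
plan([('R',RP),('T',(*CAR[1],.111),.03)])
```

```text
t 50.05 p [ 0.5578 -0.2976  0.1823] q [-0.6567  0.7541  0.0029 -0.0034] w 0.0523 f [ 0.2 -1.3 -0. ] j [ 0.07  0.41  0.46  1.53 -0.18  1.25 -1.16]
R 1 x [0,0,0,0.009,-0.001,0.001]
T 3 x [0.0002,-0.0008,0.0238,0,0,0] -> [ 0.56  -0.298  0.111]
```

Emit:
step_arm:
  commands:
    - [0.0005,-0.0023,0.02,0.009,0,0.001]
    - [0,0,0.02,0,0,0]
    - [0,0,0.02,0,0,0]
    - [0,0,0.011,0,0,0]
    - [0,0,0,0,0,0]
    - [0,0,0,0,0,0]

```text
time: 50.65
ee_pos: [0.5609, -0.2991, 0.113]
eef_rot: [-0.656, 0.754, -0.002, 0.0]
ft_force: [0.1, 0.1, 0.7]
width: 0.0519
```

Run:
```python
from h import *
plan([('R',RP),('T',(*CAR[1],.111),.03)])
```

```text
t 50.65 p [ 0.5609 -0.2991  0.113 ] q [-6.563e-01  7.545e-01 -1.900e-03  2.000e-04] w 0.0519 f [0.1 0.1 0.7] j [ 0.08  0.47  0.44  1.6  -0.22  1.11 -1.14]
R 1 x [0,0,0,-0.003,-0.002,-0.000]
T 1 x [-0.0006,0.0007,0.0020,0,0,0] -> [ 0.56  -0.298  0.111]
```

Emit:
step_arm:
  commands:
    - [-0.0006,0.0007,0.002,-0.003,-0.002,0]
    - [0,0,0,0,0,0]

```text
time: 50.85
ee_pos: [0.56, -0.2984, 0.1106]
eef_rot: [-0.656, 0.755, 0.0, 0.0]
ft_force: [-0.1, -0.5, 0.3]
width: 0.0524
```

Emit:
step_arm:
  commands:
    - [0,0,0,0,0,0]
    - [0,0,0,0,0,0]
    - [0,0,0,0,0,0]
    - [0,0,0,0,0,0]
    - [0,0,0,0,0,0]
    - [0,0,0,0,0,0]
  gripper: 0

```text
time: 51.45
ee_pos: [0.5598, -0.2983, 0.11]
eef_rot: [-0.656, 0.755, 0.0, -0.0]
ft_force: [0.7, -0.1, 0.9]
width: 0.0356
```

Emit:
step_arm:
  commands:
    - [0,0,-0.01,0,0,0]
    - [0,0,-0.02,0,0,0]
    - [0,0,-0.03,0,0,0]
    - [0,0,-0.04,0,0,0]
    - [0,0,-0.045,0,0,0]
    - [0,0,0,0,0,0]
    - [0,0,0,0,0,0]

```text
time: 52.15
ee_pos: [0.5601, -0.2986, 0.2563]
eef_rot: [-0.656, 0.755, -0.001, 0.0]
ft_force: [-0.4, -0.4, -1.0]
width: 0.036
```

Run:
```python
from h import *
plan([('R',RG),('T',(*(GR[0,0]+[.0006,.002]),.248),.045)])
```

```text
t 52.15 p [ 0.5601 -0.2986  0.2563] q [-6.562e-01  7.546e-01 -6.000e-04  4.000e-04] w 0.036 f [-0.4 -0.4 -1. ] j [ 0.06  0.36  0.47  1.44 -0.17  1.38 -1.17]
R 1 x [0,0,0,-0.001,-0.000,-0.021]
T 5 x [-0.0411,0.0078,0.0017,0,0,0] -> [ 0.546 -0.09   0.248]
```

Emit:
step_arm:
  commands:
    - [-0.0411,0.0078,0.0017,0,0,-0.021]
    - [-0.0411,0.0078,0.0017,0,0,0]
    - [-0.0411,0.0078,0.0017,0,0,0]
    - [-0.0411,0.0078,0.0017,0,0,0]
    - [-0.0411,0.0078,0.0017,0,0,0]
    - [0,0,0.02,0,0,0]
    - [0,0,0.02,0,0,0]
    - [0,0,0,0,0,0]
    - [0,0,0,0,0,0]
    - [0,0,0,0,0,0]

```text
time: 53.15
ee_pos: [0.5464, -0.09, 0.2071]
eef_rot: [-0.664, 0.748, 0.0, -0.0]
ft_force: [1.0, -0.1, -1.3]
width: 0.0358
```

Run:
```python
from h import *
c,w=snap('wrist','w7.png')
print('jar0',edgefit(c,w,[(.06,.072,.092)],(*J[0],SY),(.005,.005,2))[0])
plan([('R',RG),('T',(*(GR[0,0]+[.0006,.002]),.2),.045)])
```

```text
jar0 [ 0.55753647 -0.09323565 -5.60427591]
t 53.2 p [ 0.5465 -0.09    0.2073] q [-6.639e-01  7.478e-01  1.000e-04  1.000e-04] w 0.0354 f [-0.1 -0.5 -0.4] j [-0.23  0.2   0.35  1.72 -0.07  1.24 -1.55]
R 1 x [0,0,0,-0.000,0.000,-0.001]
T 1 x [0.0000,0.0009,0.0073,0,0,0] -> [ 0.546 -0.09   0.2  ]
```

Jar 1 hasn't moved. Descending.

Emit:
step_arm:
  commands:
    - [0,0.0009,0.005,0,0,0]
    - [0,0,0.005,0,0,0]
    - [0,0,0.005,0,0,0]
    - [0,0,0.005,0,0,0]
    - [0,0,0.005,0,0,0]
    - [0,0,0,0,0,0]

```text
time: 53.8
ee_pos: [0.5448, -0.0894, 0.1805]
eef_rot: [-0.664, 0.748, 0.001, -0.001]
ft_force: [-0.4, 0.4, -0.6]
width: 0.0354
```

Emit:
step_arm:
  commands:
    - [0,0,0.006,0,0,0]
    - [0,0,0.006,0,0,0]
    - [0,0,0.006,0,0,0]
    - [0,0,0,0,0,0]

```text
time: 54.2
ee_pos: [0.5447, -0.0894, 0.1623]
eef_rot: [-0.664, 0.748, 0.001, -0.001]
ft_force: [-0.1, -0.2, -0.1]
width: 0.0357
```

Emit:
step_arm:
  commands:
    - [0,0,0.008,0,0,0]
    - [0,0,0.008,0,0,0]
    - [0,0,0.008,0,0,0]
    - [0,0,0.008,0,0,0]
    - [0,0,0.008,0,0,0]
    - [0,0,0.004,0,0,0]
    - [0,0,0.002,0,0,0]
    - [0,0,0,0,0,0]

```text
time: 55.0
ee_pos: [0.5452, -0.0895, 0.1173]
eef_rot: [-0.664, 0.748, 0.001, -0.0]
ft_force: [0.2, 0.2, -0.7]
width: 0.0353
```

Emit:
step_arm:
  commands:
    - [0,0,0.0015,0,0,0]
    - [0,0,0,0,0,0]

```text
time: 55.2
ee_pos: [0.5453, -0.0895, 0.116]
eef_rot: [-0.664, 0.748, 0.0, -0.0]
ft_force: [0.1, -0.0, -0.6]
width: 0.0356
```

Emit:
step_arm:
  commands:
    - [0,0,0.002,0,0,0]
    - [0,0,0.001,0,0,0]
    - [0,0,0.0005,0,0,0]
    - [0,0,0,0,0,0]

```text
time: 55.6
ee_pos: [0.5455, -0.0894, 0.1128]
eef_rot: [-0.664, 0.748, 0.0, 0.0]
ft_force: [-1.4, 0.0, 4.8]
width: 0.0359
```

Emit:
step_arm:
  commands:
    - [0,0,0,0,0,0]
    - [0,0,0,0,0,0]
    - [0,0,0,0,0,0]
    - [0,0,0,0,0,0]
  gripper: 0.6

```text
time: 56.0
ee_pos: [0.5451, -0.0895, 0.1123]
eef_rot: [-0.664, 0.748, 0.001, -0.0]
ft_force: [0.6, -0.1, 0.3]
width: 0.0511
```

Emit:
step_arm:
  commands:
    - [0,0,-0.01,0,0,0]
    - [0,0,-0.03,0,0,0]
    - [0,0,-0.045,0,0,0]
    - [0,0,-0.045,0,0,0]
    - [0,0,0,0,0,0]

```text
time: 56.5
ee_pos: [0.548, -0.0901, 0.2496]
eef_rot: [-0.664, 0.748, -0.003, 0.004]
ft_force: [0.5, -0.5, -0.1]
width: 0.0522
```

Run:
```python
from h import *
plan([('R',RP),('T',(*CAR[2],.23),.045),('T',(*CAR[2],.111),.03)])
```

```text
t 56.5 p [ 0.548  -0.0901  0.2496] q [-0.6639  0.7478 -0.003   0.0037] w 0.0522 f [ 0.5 -0.5 -0.1] j [-0.24  0.16  0.36  1.66 -0.06  1.31 -1.56]
R 1 x [0,0,0,-0.009,0.002,0.020]
T 5 x [0.0409,-0.0014,0.0039,0,0,0] -> [ 0.527 -0.294  0.23 ]
T 4 x [0.0000,0.0000,0.0298,0,0,0] -> [ 0.527 -0.294  0.111]
```

Emit:
step_arm:
  commands:
    - [0.0409,-0.0019,0.0039,0,0,0.02]
    - [0.0409,-0.0019,0.0039,0,0,0]
    - [0.0409,-0.0019,0.0039,0,0,0]
    - [0.0409,-0.0019,0.0039,0,0,0]
    - [0.0409,-0.0019,0.0039,0,0,0]
    - [0,0,0.02,0,0,0]
    - [0,0,0.02,0,0,0]
    - [0,0,0,0,0,0]
    - [0,0,0,0,0,0]
    - [0,0,0,0,0,0]

```text
time: 57.5
ee_pos: [0.5279, -0.2935, 0.1843]
eef_rot: [-0.657, 0.754, -0.0, 0.0]
ft_force: [-1.0, 0.3, 0.9]
width: 0.0527
```

Run:
```python
from h import *
plan([('R',RP),('T',(*CAR[2],.18),.3),('T',(*CAR[2],.111),.2)])
```

```text
t 57.5 p [ 0.5279 -0.2935  0.1843] q [-6.568e-01  7.541e-01 -3.000e-04  2.000e-04] w 0.0527 f [-1.   0.3  0.9] j [ 0.04  0.34  0.48  1.62 -0.17  1.22 -1.15]
R 1 x [0,0,0,-0.001,-0.000,0.001]
T 1 x [0.0005,0.0013,0.0043,0,0,0] -> [ 0.527 -0.294  0.18 ]
T 1 x [0.0000,0.0000,0.0690,0,0,0] -> [ 0.527 -0.294  0.111]
```

Emit:
step_arm:
  commands:
    - [0.0005,0.0013,0.02,0,0,0.001]
    - [0,0,0.02,0,0,0]
    - [0,0,0.02,0,0,0]
    - [0,0,0.013,0,0,0]
    - [0,0,0,0,0,0]
    - [0,0,0,0,0,0]
    - [0,0,0,0,0,0]

```text
time: 58.2
ee_pos: [0.5266, -0.2941, 0.1112]
eef_rot: [-0.656, 0.755, -0.0, 0.0]
ft_force: [-0.3, 0.3, 0.1]
width: 0.0524
```

Run:
```python
from h import *
plan([('R',RP),('T',(*CAR[2],.111),.3)])
```

```text
t 58.2 p [ 0.5266 -0.2941  0.1112] q [-6.563e-01  7.545e-01 -4.000e-04  2.000e-04] w 0.0524 f [-0.3  0.3  0.1] j [ 0.06  0.41  0.46  1.7  -0.2   1.08 -1.12]
R 1 x [0,0,0,-0.001,-0.000,-0.000]
T 1 x [-0.0003,0.0001,0.0002,0,0,0] -> [ 0.527 -0.294  0.111]
```

Emit:
step_arm:
  commands:
    - [0,0,0,0,0,0]
    - [0,0,0,0,0,0]
    - [0,0,0,0,0,0]
    - [0,0,0,0,0,0]
    - [0,0,0,0,0,0]
    - [0,0,0,0,0,0]
  gripper: 0

```text
time: 58.8
ee_pos: [0.5261, -0.2938, 0.1102]
eef_rot: [-0.656, 0.755, 0.0, -0.0]
ft_force: [-1.0, -0.3, 3.1]
width: 0.0351
```

Emit:
step_arm:
  commands:
    - [0,0,-0.01,0,0,0]
    - [0,0,-0.02,0,0,0]
    - [0,0,-0.03,0,0,0]
    - [0,0,-0.04,0,0,0]
    - [0,0,-0.045,0,0,0]
    - [0,0,-0.01,0,0,0]
    - [0,0,0,0,0,0]
    - [0,0,0,0,0,0]

```text
time: 59.6
ee_pos: [0.5256, -0.2934, 0.2638]
eef_rot: [-0.656, 0.755, 0.001, -0.001]
ft_force: [-0.9, 0.1, -0.5]
width: 0.036
```

Run:
```python
from h import *
plan([('R',RG),('T',(*(GR[1,1]+[.0006,.0015]),.258),.045)])
```

```text
t 59.6 p [ 0.5256 -0.2934  0.2638] q [-6.563e-01  7.545e-01  1.100e-03 -5.000e-04] w 0.036 f [-0.9  0.1 -0.5] j [ 0.03  0.29  0.5   1.52 -0.14  1.38 -1.17]
R 1 x [0,0,0,0.002,0.001,-0.021]
T 8 x [-0.0431,-0.0027,0.0007,0,0,0] -> [0.588 0.046 0.258]
```

Emit:
step_arm:
  commands:
    - [-0.0431,-0.0027,0.0007,0,0,-0.021]
    - [-0.0431,-0.0027,0.0007,0,0,0]
    - [-0.0431,-0.0027,0.0007,0,0,0]
    - [-0.0431,-0.0027,0.0007,0,0,0]
    - [-0.0431,-0.0027,0.0007,0,0,0]
    - [-0.0431,-0.0027,0.0007,0,0,0]
    - [-0.0431,-0.0027,0.0007,0,0,0]
    - [-0.0431,-0.0027,0.0007,0,0,0]
    - [0,0,0.02,0,0,0]
    - [0,0,0.02,0,0,0]
    - [0,0,0,0,0,0]
    - [0,0,0,0,0,0]

```text
time: 60.8
ee_pos: [0.5883, 0.0456, 0.2184]
eef_rot: [-0.664, 0.748, 0.001, -0.001]
ft_force: [0.1, -0.5, 0.0]
width: 0.0353
```

Run:
```python
from h import *
c,w=snap('wrist','w8.png')
print('jar1',edgefit(c,w,[(.06,.072,.092)],(*J[1],SY),(.005,.005,2))[0])
plan([('R',RG),('T',(*(GR[1,1]+[.0004,.0015]),.2),.5)])
```

```text
jar1 [ 0.57370155  0.04489826 -4.78450754]
t 60.85 p [0.5889 0.0456 0.2194] q [-6.639e-01  7.478e-01  6.000e-04 -5.000e-04] w 0.036 f [-0.3 -0.2 -0.8] j [-0.39  0.27  0.28  1.6  -0.08  1.28 -1.78]
R 1 x [0,0,0,0.002,-0.000,-0.001]
T 1 x [-0.0006,0.0014,0.0194,0,0,0] -> [0.588 0.046 0.2  ]
```

Emit:
step_arm:
  commands:
    - [-0.0003,0.0012,0.01,0,0,0]
    - [0,0,0.01,0,0,0]
    - [0,0,0,0,0,0]
    - [0,0,0.005,0,0,0]
    - [0,0,0.005,0,0,0]
    - [0,0,0.005,0,0,0]
    - [0,0,0.005,0,0,0]
    - [0,0,0,0,0,0]

```text
time: 61.65
ee_pos: [0.5874, 0.0463, 0.1784]
eef_rot: [-0.664, 0.748, 0.001, -0.001]
ft_force: [0.9, -0.9, 0.1]
width: 0.0358
```

Emit:
step_arm:
  commands:
    - [0,0,0.005,0,0,0]
    - [0,0,0.005,0,0,0]
    - [0,0,0.005,0,0,0]
    - [0,0,0,0,0,0]

```text
time: 62.05
ee_pos: [0.5873, 0.0463, 0.1634]
eef_rot: [-0.664, 0.748, 0.001, -0.001]
ft_force: [-0.5, -1.4, -0.8]
width: 0.0357
```

Emit:
step_arm:
  commands:
    - [0,0,0.008,0,0,0]
    - [0,0,0.008,0,0,0]
    - [0,0,0.008,0,0,0]
    - [0,0,0.008,0,0,0]
    - [0,0,0.008,0,0,0]
    - [0,0,0.004,0,0,0]
    - [0,0,0.003,0,0,0]
    - [0,0,0,0,0,0]

```text
time: 62.85
ee_pos: [0.5876, 0.0464, 0.117]
eef_rot: [-0.664, 0.748, 0.001, -0.0]
ft_force: [0.2, 0.1, -1.0]
width: 0.036
```

Emit:
step_arm:
  commands:
    - [0,0,0.0015,0,0,0]
    - [0,0,0.0015,0,0,0]
    - [0,0,0,0,0,0]

```text
time: 63.15
ee_pos: [0.5877, 0.0464, 0.1143]
eef_rot: [-0.664, 0.748, 0.0, -0.0]
ft_force: [0.6, 0.3, -0.5]
width: 0.0358
```

Emit:
step_arm:
  commands:
    - [0,0,0.001,0,0,0]
    - [0,0,0.0005,0,0,0]
    - [0,0,0,0,0,0]

```text
time: 63.45
ee_pos: [0.5879, 0.0464, 0.1132]
eef_rot: [-0.664, 0.748, 0.0, -0.0]
ft_force: [-0.7, 0.0, 2.3]
width: 0.0358
```

Emit:
step_arm:
  commands:
    - [0,0,0,0,0,0]
    - [0,0,0,0,0,0]
    - [0,0,0,0,0,0]
    - [0,0,0,0,0,0]
  gripper: 0.6

```text
time: 63.85
ee_pos: [0.5877, 0.0464, 0.1128]
eef_rot: [-0.664, 0.748, 0.001, -0.0]
ft_force: [0.3, -0.2, -0.6]
width: 0.051
```

Emit:
step_arm:
  commands:
    - [0,0,-0.01,0,0,0]
    - [0,0,-0.03,0,0,0]
    - [0,0,-0.045,0,0,0]
    - [0,0,-0.045,0,0,0]
    - [0,0,0,0,0,0]
    - [0,0,0,0,0,0]
    - [0,0,0,0,0,0]

```text
time: 64.55
ee_pos: [0.5873, 0.0464, 0.242]
eef_rot: [-0.664, 0.748, 0.001, -0.001]
ft_force: [-1.0, -0.0, 0.3]
width: 0.0521
```

Run:
```python
from h import *
plan([('R',RP),('T',(*CAR[3],.23),.045),('T',(*CAR[3],.111),.03)])
```

```text
t 64.55 p [0.5873 0.0464 0.242 ] q [-0.6642  0.7476  0.0009 -0.0008] w 0.0521 f [-1.  -0.   0.3] j [-0.39  0.25  0.29  1.57 -0.07  1.33 -1.79]
R 1 x [0,0,0,0.002,-0.000,0.021]
T 8 x [0.0432,0.0059,0.0015,0,0,0] -> [ 0.493 -0.289  0.23 ]
T 4 x [0.0000,0.0000,0.0298,0,0,0] -> [ 0.493 -0.289  0.111]
```

Third carrier is home. Now the last one.

Emit:
step_arm:
  commands:
    - [0.0432,0.0059,0.0015,0,0,0.021]
    - [0.0432,0.0059,0.0015,0,0,0]
    - [0.0432,0.0059,0.0015,0,0,0]
    - [0.0432,0.0059,0.0015,0,0,0]
    - [0.0432,0.0059,0.0015,0,0,0]
    - [0.0432,0.0059,0.0015,0,0,0]
    - [0.0432,0.0059,0.0015,0,0,0]
    - [0.0432,0.0059,0.0015,0,0,0]
    - [0,0,0.03,0,0,0]
    - [0,0,0,0,0,0]
    - [0,0,0,0,0,0]
    - [0,0,0,0,0,0]

```text
time: 65.75
ee_pos: [0.4948, -0.2884, 0.2015]
eef_rot: [-0.657, 0.754, 0.0, -0.0]
ft_force: [-0.1, 0.0, 0.1]
width: 0.0522
```

Run:
```python
from h import *
plan([('R',RP),('T',(*CAR[3],.18),.3),('T',(*CAR[3],.111),.2)])
```

```text
t 65.75 p [ 0.4948 -0.2884  0.2015] q [-6.570e-01  7.539e-01  4.000e-04 -0.000e+00] w 0.0522 f [-0.1  0.   0.1] j [ 0.02  0.26  0.51  1.68 -0.13  1.24 -1.15]
R 1 x [0,0,0,0.001,0.001,0.002]
T 1 x [0.0009,0.0018,0.0215,0,0,0] -> [ 0.493 -0.289  0.18 ]
T 1 x [0.0000,0.0000,0.0690,0,0,0] -> [ 0.493 -0.289  0.111]
```

Emit:
step_arm:
  commands:
    - [0.0009,0.0018,0.03,0.001,0.001,0.002]
    - [0,0,0.02,0,0,0]
    - [0,0,0.02,0,0,0]
    - [0,0,0.02,0,0,0]
    - [0,0,0,0,0,0]
    - [0,0,0,0,0,0]
    - [0,0,0,0,0,0]

```text
time: 66.45
ee_pos: [0.4931, -0.2904, 0.1124]
eef_rot: [-0.656, 0.755, -0.001, 0.0]
ft_force: [0.8, -0.3, 0.5]
width: 0.0523
```

Run:
```python
from h import *
plan([('R',RP),('T',(*CAR[3],.111),.2)])
```

```text
t 66.45 p [ 0.4931 -0.2904  0.1124] q [-6.557e-01  7.550e-01 -1.200e-03  3.000e-04] w 0.0523 f [ 0.8 -0.3  0.5] j [ 0.04  0.34  0.49  1.78 -0.18  1.06 -1.11]
R 1 x [0,0,0,-0.002,-0.001,-0.002]
T 1 x [-0.0013,0.0004,0.0014,0,0,0] -> [ 0.493 -0.289  0.111]
```

Emit:
step_arm:
  commands:
    - [-0.0013,0.0002,0.001,0,0,0]
    - [0,0,0,0,0,0]

```text
time: 66.65
ee_pos: [0.4925, -0.2888, 0.1105]
eef_rot: [-0.656, 0.755, -0.001, 0.0]
ft_force: [-1.0, 0.2, -0.8]
width: 0.0527
```

Emit:
step_arm:
  commands:
    - [0,0,0,0,0,0]
    - [0,0,0,0,0,0]
    - [0,0,0,0,0,0]
    - [0,0,0,0,0,0]
    - [0,0,0,0,0,0]
    - [0,0,0,0,0,0]
  gripper: 0

```text
time: 67.25
ee_pos: [0.4921, -0.2889, 0.1098]
eef_rot: [-0.655, 0.755, -0.0, -0.0]
ft_force: [0.2, 1.3, 0.6]
width: 0.0361
```

Emit:
step_arm:
  commands:
    - [0,0,-0.01,0,0,0]
    - [0,0,-0.02,0,0,0]
    - [0,0,-0.03,0,0,0]
    - [0,0,-0.04,0,0,0]
    - [0,0,-0.045,0,0,0]
    - [0,0,-0.01,0,0,0]
    - [0,0,0,0,0,0]
    - [0,0,0,0,0,0]

```text
time: 68.05
ee_pos: [0.4917, -0.2885, 0.2639]
eef_rot: [-0.656, 0.755, 0.0, -0.001]
ft_force: [-0.2, -0.1, -2.0]
width: 0.0359
```

Run:
```python
from h import *
plan([('R',RG),('T',(*(GR[1,0]+[.0004,.0015]),.258),.045)])
```

```text
t 68.05 p [ 0.4917 -0.2885  0.2639] q [-6.555e-01  7.552e-01  3.000e-04 -5.000e-04] w 0.0359 f [-0.2 -0.1 -2. ] j [ 0.01  0.21  0.52  1.6  -0.1   1.36 -1.17]
R 1 x [0,0,0,0.001,-0.000,-0.023]
T 8 x [-0.0430,-0.0037,0.0007,0,0,0] -> [0.562 0.049 0.258]
```

Emit:
step_arm:
  commands:
    - [-0.043,-0.0037,0.0007,0,0,-0.023]
    - [-0.043,-0.0037,0.0007,0,0,0]
    - [-0.043,-0.0037,0.0007,0,0,0]
    - [-0.043,-0.0037,0.0007,0,0,0]
    - [-0.043,-0.0037,0.0007,0,0,0]
    - [-0.043,-0.0037,0.0007,0,0,0]
    - [-0.043,-0.0037,0.0007,0,0,0]
    - [-0.043,-0.0037,0.0007,0,0,0]
    - [0,0,0.02,0,0,0]
    - [0,0,0.02,0,0,0]
    - [0,0,0,0,0,0]
    - [0,0,0,0,0,0]

```text
time: 69.25
ee_pos: [0.5624, 0.0488, 0.2181]
eef_rot: [-0.664, 0.748, 0.0, -0.001]
ft_force: [-0.1, 0.1, -0.3]
width: 0.0357
```

Run:
```python
from h import *
plan([('R',RG),('T',(.5612,.0494,.2),.5)])
```

```text
t 69.25 p [0.5624 0.0488 0.2181] q [-6.640e-01  7.477e-01  3.000e-04 -1.400e-03] w 0.0357 f [-0.1  0.1 -0.3] j [-0.4   0.21  0.27  1.67 -0.06  1.27 -1.81]
R 1 x [0,0,0,0.002,-0.002,-0.001]
T 1 x [-0.0005,0.0012,0.0181,0,0,0] -> [0.561 0.049 0.2  ]
```

Emit:
step_arm:
  commands:
    - [-0.0005,0.001,0.01,0.001,-0.002,0]
    - [0,0,0.01,0,0,0]
    - [0,0,0,0,0,0]
    - [0,0,0.005,0,0,0]
    - [0,0,0.005,0,0,0]
    - [0,0,0.005,0,0,0]
    - [0,0,0.005,0,0,0]
    - [0,0,0,0,0,0]

```text
time: 70.05
ee_pos: [0.5617, 0.0497, 0.1781]
eef_rot: [-0.664, 0.748, 0.0, 0.0]
ft_force: [-0.1, -1.0, -0.9]
width: 0.036
```

Emit:
step_arm:
  commands:
    - [0,0,0.005,0,0,0]
    - [0,0,0.005,0,0,0]
    - [0,0,0.005,0,0,0]
    - [0,0,0,0,0,0]

```text
time: 70.45
ee_pos: [0.5617, 0.0496, 0.163]
eef_rot: [-0.664, 0.748, 0.0, 0.0]
ft_force: [0.1, -0.7, 0.4]
width: 0.0353
```

Emit:
step_arm:
  commands:
    - [0,0,0.008,0,0,0]
    - [0,0,0.008,0,0,0]
    - [0,0,0.008,0,0,0]
    - [0,0,0.008,0,0,0]
    - [0,0,0.008,0,0,0]
    - [0,0,0.004,0,0,0]
    - [0,0,0.003,0,0,0]
    - [0,0,0,0,0,0]

```text
time: 71.25
ee_pos: [0.562, 0.0498, 0.1166]
eef_rot: [-0.664, 0.748, 0.0, 0.001]
ft_force: [0.1, 0.0, -0.8]
width: 0.0357
```

Emit:
step_arm:
  commands:
    - [0,0,0.0015,0,0,0]
    - [0,0,0.0015,0,0,0]
    - [0,0,0.0005,0,0,0]
    - [0,0,0,0,0,0]

```text
time: 71.65
ee_pos: [0.5621, 0.0498, 0.1134]
eef_rot: [-0.664, 0.748, 0.0, 0.001]
ft_force: [-1.2, 0.4, 0.0]
width: 0.0358
```

Emit:
step_arm:
  commands:
    - [0,0,0.001,0,0,0]
    - [0,0,0,0,0,0]

```text
time: 71.85
ee_pos: [0.5622, 0.0499, 0.1128]
eef_rot: [-0.664, 0.748, 0.0, 0.001]
ft_force: [-2.8, -0.0, 3.2]
width: 0.0358
```

Emit:
step_arm:
  commands:
    - [0,0,0,0,0,0]
    - [0,0,0,0,0,0]
    - [0,0,0,0,0,0]
    - [0,0,0,0,0,0]
  gripper: 0.6

```text
time: 72.25
ee_pos: [0.5622, 0.0497, 0.1124]
eef_rot: [-0.664, 0.748, -0.0, 0.001]
ft_force: [1.0, -0.6, -0.3]
width: 0.0513
```

Emit:
step_arm:
  commands:
    - [0,0,-0.01,0,0,0]
    - [0,0,-0.03,0,0,0]
    - [0,0,-0.045,0,0,0]
    - [0,0,-0.045,0,0,0]
    - [0,0.045,-0.02,0,0,0]
    - [0,0.045,-0.02,0,0,0]
    - [0,0,0,0,0,0]
    - [0,0,0,0,0,0]
    - [0,0,0,0,0,0]
    - [0,0,0,0,0,0]

```text
time: 73.25
ee_pos: [0.4729, 0.0599, 0.2816]
eef_rot: [-0.664, 0.748, 0.0, 0.0]
ft_force: [0.7, -0.1, -0.9]
width: 0.0523
```

Run:
```python
from h import *
st(); s=snap('scene','s9.png')[1]; c,w=snap('wrist','w9.png'); t=snap('top','t9.png')[1]
cv2.imwrite('pics/c11.png',np.vstack([np.hstack([cv2.resize(s[140:320,90:330],(400,300)),cv2.resize(w[:300],(400,300))]),np.hstack([cv2.resize(s,(400,300)),cv2.resize(t,(400,300))])]))
```

```text
t 73.25 p [0.4729 0.0599 0.2816] q [-6.639e-01  7.478e-01  2.000e-04  0.000e+00] w 0.0523 f [ 0.7 -0.1 -0.9] j [-0.46 -0.03  0.23  1.79  0.01  1.38 -1.92]
```

View pics/c11.png

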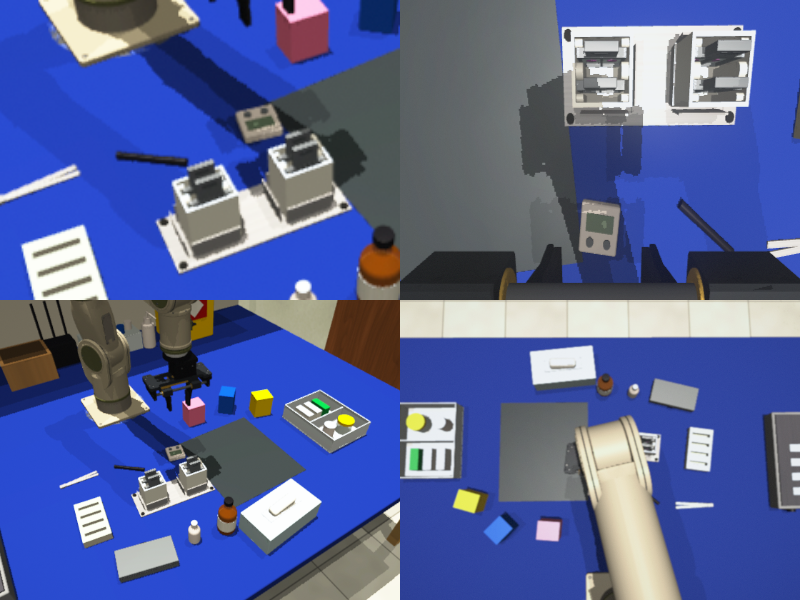

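The rack is empty, both jars stand upright in the bays, and each has two level tabs above the rim. The gripper is clear, so I'm handing in.

```bash
python3 -c "
from bench import *
print(close_job())"
```

```text
the job is handed in; nothing more can be done
None
```

I turned both white jars the right way up in two 90° rolls each, stood one in each bay, and slid all four carriers into their own pairs of grooves. The job was handed in at about 73 s of the 210 s allowed, and no verdict was reported.

- **Jars:** the wrist-camera fit put the jars about 2–3 mm from the bay centres (limit 9 mm). Two later one-off fits with a carrier in the way were rougher, with yaw off by 1–2°, so I did not use them.
- **Carriers:** each one touched the jar floor within about 1 mm of the height I expected. All were released there with no drop.
- **Last pictures:** the rack was empty, both jars were upright, and two level tabs stood above each rim. The bystanders I could see looked unmoved, though the arm hid part of the top view, and the gripper was clear of everything.
- **Disagreement:** the first top-camera fit of the stand was about 4 mm off the wrist-camera fit. I placed the carriers by the wrist-camera fit.
- **Picture budget:** I viewed 15 pictures, one over the 14, because I wanted the final check.

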